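Change the empty ink cartridges of the label printer

ROBOT

A 7-joint arm with a two-finger parallel gripper is mounted at the origin on a cart in front of the work surface, level with it; the furniture and walls round the work are solid. World frame = base frame: x ahead of the robot, y to its left, z up, the work surface at z = 0. Lengths are in m, angles in rad, forces in N, time in s.
With the tool pointing down it reaches from about 0.425 to 0.925 m from the base axis. Payload 6.8 kg.
Tool frame: the origin (TCP) lies midway between the tips of the shut fingers; the grasp point (between the pads) lies 19 mm behind it; z points along the fingers, y is the line along which they close (so a half turn about z gives the same grasp; the last joint's range is limited). The gripper opens to 85 mm and grips with 20 to 120 N. Pads are 22 mm wide; open, the fingers measure 114 mm over their backs; the gripper's body (76 mm by 85 mm) begins 54 mm behind the grasp point. The pads swing forward as they close: fully open they stand 13 mm farther back than shut.
Start: joints at [1.187, 0.477, 0.022, 1.555, -0.011, 1.109, -0.083], TCP at [0.184, -0.65, 0.196] pointing down, gripper open.
Joint ranges: [-2.96, 2.96], [-0.34, 2.1], [-1.41, 1.46], [0.24, 2.44], [-1.37, 4.51], [0.17, 1.92], [-2.96, 2.96]. Speed limits (rad/s): [2.39, 2.39, 3.14, 3.14, 3.14, 3.14, 3.14].

INTERFACE

Orientations are given as a rotation vector (axis times angle).
In Python, from bench import r gives the robot as it stands. The module is installed in compiled form; this text tells all that it offers.
- The arm moves only by the tool apply_moves, never from a script. Its argument "rows" is a list of rows, each a list of 6 numbers: the shift along the tool's x, y, z scaled (see below), then the turn, a rotation vector about the tool's x, y, z scaled (see below). A call has 1 to 5 rows; each row is the pose to reach, as a shift and turn from the pose commanded when the call began, along the tool's axes at that moment; what a row does not reach only later rows make up. The controller multiplies each number of a shift by 0.25 m and each number of a turn by 90 degrees. A row lasts 1/8 s, in which the tool goes at most 62.5 mm and 10.7 degrees, less where a joint would pass 70% of its speed; a pose out of reach is approached as far as the arm can. A call with a number of a shift or a turn outside -1 to 1 is refused whole. A call with a gripper value outside its range is refused whole. "claw" is the opening, from 0 (shut) to 1 (fully open), set as the call begins (left out, the last holds). The fingers move at their own pace and stop on an object; "newtons" is the grip in N (left out, the last holds). Time passes only in rows, so rows that repeat a pose let the fingers close. It gives the time, the measured TCP pose, the force, the opening and the grip force at its end, in the units of the state.
- r.get_obs(): the state, without advancing time (a new reading comes with each control period).
- r.grab_frame(name): name is "side" or "top"; returns a dict with "pixels" (420x560x3 uint8, red, green, blue), "intrinsics" (3x3 intrinsics, pixels), "dist" ([k1, k2, p1, p2, k3] as OpenCV has them; the pictures are not rectified), "eye" and "attitude" of the camera in the world. Camera axes: x right, y up, looking along -z (the intrinsics and any distortion apply to the point x, -y, -z); pixel columns grow to the right and rows downward; lengths in m; the calibration is good to about 2 mm. A picture is of the moment at which its call begins. There is no depth.
- r.hand_in(): hands the job in; it is judged then, once.
Trained networks look in a picture, given as the dict that the camera call returned (one of the last four; its "shot" number tells which), for a name from the list of things; names that differ only in an ending like _2 or _b are one class to them, and where a whole thing is asked for, a point or a joint stands for the part that bears it (a point fixed in the world has none). Each returns a list of dicts, best first, with "conf" (0 to 1); they miss things now and then, are a little off and sometimes report something else, mostly with a low value. They report only what shows in the picture. A call takes as long as a camera call.
- r.search_frame(picture, thing): "rect" ([left, top, width, height] in pixels, round what is visible of it).
- r.outline_of(picture, thing): "pixels" (420x560 bool, what is visible of it) and "rect" ([left, top, width, height] in pixels, round what is visible of it).
- r.landmark_of(picture, thing): "point" ([column, row] in pixels: a listed point, or the origin of a listed thing).
The state is a dict: "clock": time; "joints": joint angles; "qvel": joint speeds; "tau": joint torques, N m; "tcp_pos": TCP position; "orientation": TCP orientation; "contact_force": force on the tool from outside, world axes, zero at the start; "moment": the same for the moment, N m; "grip_width": finger opening in m; "gripper_force": force on a finger pad.
Only numpy, scipy, OpenCV 4.12 (cv2) and the standard library are available. Lean on these libraries where they do the work, as an engineer would, in place of code of your own. Each camera call takes 0.05 s, during which the arm holds its last target. There are 200 camera calls.

TASK

The magenta and the yellow ink of the small label printer have run out. Take these two empty cartridges out of the printer and stand them upright in the cardboard return tray, one in each compartment, and seat the fresh magenta and the fresh yellow cartridge that stand on the cabinet fully home in the slots of their own colour. Leave the cyan cartridge in the printer and the spare cyan one beside it where they are, and do not let any cartridge you move tip over, since they leak.

Things in the scene. Friction and masses are not known exactly. Their poses are not given: they have to be found in the camera images.
- slot_magenta: Open-topped cartridge slot with magenta tabs, in the small white label printer; fixed, but slot order changes between runs. Origin: centre of its floor (24 mm over the cabinet top), on which a seated cartridge's underside rests; x along the slot, away from the printer's front, y across the row, z up. Inside 80 (x) x 35 mm (y); walls 28 mm high, then flared outward 4 mm up to 34 mm.
- slot_yellow: The slot with yellow tabs, same size and axes as the magenta one. Three slots stand in a row along y, 48 mm apart: 36 mm free between neighbouring grip ribs, so open the fingers only to about 40 mm there. Behind the slots: a housing 70 mm high from 50 mm behind their centre line, then the open cover, leaning back from 79 mm behind it, up to 140 mm over the cabinet top.
- return_tray: Fixed open cardboard tray at the right, 86 (x) x 108 mm (y), walls 40 mm high, floor 4 mm thick; a divider along x at y = 0 makes two compartments 80 (x) x 49 mm (y), centred at y = +26 and -26 mm; a cartridge fits with its length along x. Origin: centre of the underside. On the way from the printer, pass in front of the 270 mm tall loudspeaker (world x over 0.52, y -0.10 to 0.02 m).
- cyan_in_use: The cyan-blue cartridge in its slot of the label printer; stays there. Same shape, size and origin as the others. (Behind the label printer a large printer 0.46 m tall starts at world x = 0.67 m; a floor lamp's pole stands at world x 0.27, y 0.27, solid from 0.43 m over the cabinet top: fold the arm in when swinging past it.)
- spare_cyan: A spare cyan-blue cartridge standing on the cabinet top outside the printer; stays there. Same shape, size and origin as the others. (A drawer tower 306 mm tall stands at the right behind the tray, its handles at world x = 0.62 m, y -0.36 to -0.18.)
- empty_magenta: The used-up magenta cartridge, at the start in the magenta slot of the label printer: magenta rib, drained grey tank, black foot. Body 68 long (its x) x 28 wide (its y) x 48 mm high; central on top a grip rib 42 long (x), 12 thick (y), 30 mm tall: 78 mm over all. Origin: centre of the underside, z up; both ends alike. Loose, 35 to 100 g.
- fresh_magenta: The new magenta cartridge, magenta rib and tank, black foot, standing upright on the cabinet top outside the printer. Body 68 long (its x) x 28 wide (its y) x 48 mm high; central on top a grip rib 42 long (x), 12 thick (y), 30 mm tall: 78 mm over all. Origin: centre of the underside, z up; both ends alike. Loose, 35 to 100 g.
- empty_yellow: The used-up yellow cartridge, at the start in the yellow slot of the label printer: yellow rib, drained grey tank, black foot. Body 68 long (its x) x 28 wide (its y) x 48 mm high; central on top a grip rib 42 long (x), 12 thick (y), 30 mm tall: 78 mm over all. Origin: centre of the underside, z up; both ends alike. Loose, 35 to 100 g.
- fresh_yellow: The new yellow cartridge, yellow rib and tank, black foot, standing upright on the cabinet top outside the printer. Body 68 long (its x) x 28 wide (its y) x 48 mm high; central on top a grip rib 42 long (x), 12 thick (y), 30 mm tall: 78 mm over all. Origin: centre of the underside, z up; both ends alike. Loose, 35 to 100 g.

How it is judged:
By the outcome, as a careful person would: the job done as asked, in the order asked, and still so for the second after the job is handed in, with the robot touching nothing.
It also fails if it takes over 144 s, if anything falls off the work surface, if the arm or the gripper's body presses on something with over 40 N, if the wrist force passes 120 N, or if a joint passes its speed limit or range.

## Working session

There is one attempt and no reset: what is moved stays moved. The work goes in short steps, Python scripts to look and compute and a tool call to move; the robot and the scene stay as the last step left them, time stands still between calls to the robot, and variables do not carry over. Pictures are saved under pics/ and viewed, at most 14 in all, crops included, and the job is handed in when it is done.

Besides the shell and the picture viewer there is one more tool, called after ">>>" as name(argument=value, ...), one argument or row to a line, values as JSON. apply_moves: Moves the arm, as the interface text tells. Its arguments: {"type":"object","properties":{"rows":{"type":"array","items":{"type":"array","items":{"type":"number"}}},"claw":{"type":"number"},"newtons":{"type":"number"}},"required":["rows"]}

```bash
mkdir -p pics; cat > h.py <<'E'
import numpy as np, cv2
from scipy.spatial.transform import Rotation as R
from bench import r
def save(p,n): cv2.imwrite('pics/'+n,p['pixels'][:,:,::-1])
def att(p):
    a=np.array(p['attitude'],float)
    return a if a.shape==(3,3) else (R.from_rotvec(a).as_matrix() if a.size==3 else R.from_quat(a).as_matrix())
def ray(p,uv):
    q=cv2.undistortPoints(np.array(uv,float).reshape(-1,1,2),np.array(p['intrinsics']),np.array(p['dist']))[:,0]
    d=np.c_[q[:,0],-q[:,1],-np.ones(len(q))]
    return d@att(p).T
def onz(p,uv,z):
    d=ray(p,uv);e=np.array(p['eye']);return e+d*((z-e[2])/d[:,2])[:,None]
def proj(p,X):
    c=(np.atleast_2d(X)-np.array(p['eye']))@att(p)
    c=c*[1,-1,-1]
    return cv2.projectPoints(c,np.zeros(3),np.zeros(3),np.array(p['intrinsics']),np.array(p['dist']))[0][:,0]
def st():
    o=r.get_obs();print({k:np.round(o[k],3).tolist() for k in('clock','joints','tcp_pos','orientation','contact_force','grip_width','gripper_force')});return o
E
cat > a.py <<'E'
from h import *
o=st()
ps={n:r.grab_frame(n) for n in('top','side')}
for n,p in ps.items():
    save(p,n+'0.png');print(n,p['eye'],np.round(p['attitude'],3).tolist(),np.round(p['intrinsics'],1).tolist())
    for t in 'slot_magenta slot_yellow return_tray cyan_in_use spare_cyan empty_magenta fresh_magenta empty_yellow fresh_yellow'.split():
        z=.024 if('slot' in t or 'empty' in t or 'in_use' in t) else 0
        for l in r.landmark_of(p,t)[:2]: print(n,t,round(l['conf'],2),np.round(l['point'],1),np.round(onz(p,l['point'],z)[0],3))
E
python3 a.py
```

```text
{'clock': 0.0, 'joints': [1.187, 0.478, 0.022, 1.556, -0.012, 1.109, -0.083], 'tcp_pos': [0.184, -0.649, 0.195], 'orientation': [-3.11, -0.432, 0.001], 'contact_force': [-0.79, 0.135, -0.177], 'grip_width': 0.085, 'gripper_force': 0.0}
top [0.32017379 0.00519823 1.05298273] [0.159, -0.113, -1.543] [[413.7, 0.0, 283.3], [0.0, 413.7, 206.2], [0.0, 0.0, 1.0]]
top slot_magenta 0.62 [199.8 190.3] [0.538 0.253 0.024]
top slot_yellow 0.98 [234.3 190.2] [0.54  0.164 0.024]
top return_tray 0.68 [429.4 206.7] [ 0.512 -0.335  0.   ]
top return_tray 0.38 [202.3 189.2] [0.546 0.252 0.   ]
top cyan_in_use 0.68 [217.6 193.2] [0.531 0.207 0.024]
top spare_cyan 0.78 [149.1 197.9] [0.52  0.391 0.   ]
top empty_magenta 0.96 [198.2 190.1] [0.538 0.257 0.024]
top fresh_magenta 0.59 [371.8 202.2] [ 0.52  -0.188  0.   ]
top empty_yellow 0.72 [237.  193.6] [0.531 0.157 0.024]
top fresh_yellow 0.68 [374.3 222.2] [ 0.468 -0.194  0.   ]
side [ 0.38432445 -0.89023041  0.65814176] [0.994, -0.078, -0.101] [[383.0, 0.0, 279.9], [0.0, 383.0, 209.5], [0.0, 0.0, 1.0]]
side slot_magenta 0.51 [277.7 182.2] [0.528 0.252 0.024]
side slot_magenta 0.33 [296.9 316.9] [ 0.5   -0.341  0.024]
side slot_yellow 0.5 [270.9 275.7] [ 0.458 -0.208  0.024]
side slot_yellow 0.42 [280.  196.4] [0.525 0.158 0.024]
side return_tray 0.68 [297.5 316.5] [ 0.506 -0.319  0.   ]
side cyan_in_use 0.62 [281.9 188.4] [0.537 0.208 0.024]
side spare_cyan 0.72 [269.3 170.5] [0.513 0.388 0.   ]
side empty_magenta 0.52 [278.8 183. ] [0.531 0.246 0.024]
side fresh_magenta 0.79 [294.4 274.2] [ 0.52  -0.183  0.   ]
side empty_yellow 0.74 [279.8 194.6] [0.525 0.169 0.024]
```

View pics/top0.png

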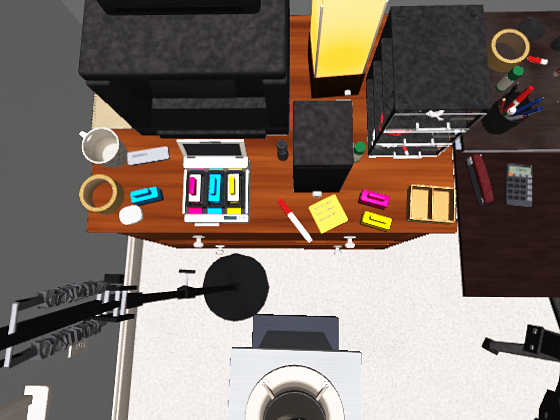

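View pics/side0.png

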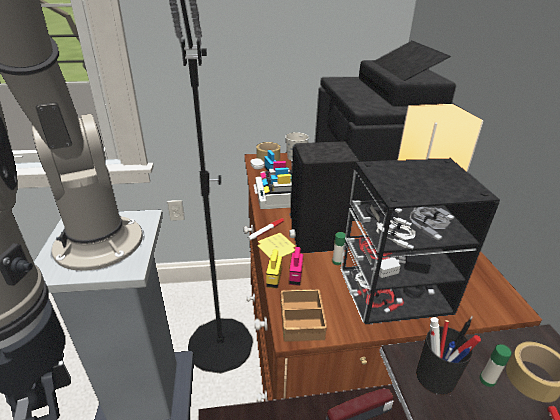

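```bash
cat >> h.py <<'E'
from scipy.optimize import minimize
def box(lx,ly,z0,z1): return np.array([[a*lx/2,b*ly/2,z] for a in(-1,1) for b in(-1,1) for z in(z0,z1)])
CART=[box(.068,.028,0,.048),box(.042,.012,.048,.078)]
RIB=[box(.042,.012,.048,.078)]
TRAY=[box(.086,.108,0,.04)]
def sil(p,boxes,x,y,a,z,S=4):
    m=np.zeros((420*S,560*S),np.uint8)
    for b in boxes:
        X=b@R.from_rotvec([0,0,a]).as_matrix().T+[x,y,z]
        h=cv2.convexHull(proj(p,X).astype(np.float32))
        cv2.fillConvexPoly(m,np.round((h*S+S/2-.5)*16).astype(np.int32),255,shift=4)
    return cv2.resize(m,(560,420),interpolation=cv2.INTER_AREA)/255.
def fit(pm,boxes,x0,z):
    f=lambda v:sum(1-np.minimum(s:=sil(p,boxes,*v,z),m).sum()/np.maximum(s,m).sum() for p,m in pm)
    best=min((minimize(f,[x0[0],x0[1],a],method='Nelder-Mead',options=dict(initial_simplex=[[x0[0]+dx,x0[1]+dy,a+da] for dx,dy,da in((.01,0,0),(-.01,.01,0),(-.01,-.01,0.),(0,0,.25))],xatol=2e-4,fatol=1e-4,maxiter=150)) for a in x0[2]),key=lambda q:q.fun)
    return np.round(best.x,4),round(1-best.fun/len(pm),2)
def cmask(p,col):
    h=cv2.cvtColor(p['pixels'],cv2.COLOR_RGB2HSV);H,S,V=[h[:,:,i] for i in range(3)]
    lo,hi={'magenta':(145,172),'yellow':(24,36),'cyan':(88,105)}[col]
    return ((H>=lo)&(H<=hi)&(S>150)&(V>70))
E
cat > b.py <<'E'
from h import *
ps=[r.grab_frame(n) for n in('top','side')]
for t,b,x0,z in(('fresh_magenta',CART,(.52,-.188,(-.5,0,.5)),0),('fresh_yellow',CART,(.468,-.194,(-.5,0,.5)),0),('return_tray',TRAY,(.51,-.33,(0.,)),0)):
    pm=[]
    for p in ps:
        o=r.outline_of(p,t)
        for q in o[:2]: print(t,round(q['conf'],2),np.round(q['rect']))
        if o: pm.append((p,o[0]['pixels'].astype(float)))
    for k in [pm[:1],pm]: print(t,fit(k,b,x0,z))
p=ps[0]
for c,x,y in(('magenta',.53,.253),('yellow',.53,.16),('cyan',.53,.207)):
    n,l,s,ce=cv2.connectedComponentsWithStats(cmask(p,c).astype(np.uint8))
    uv=proj(p,[[x,y,.1]])[0]
    i=min([i for i in range(1,n) if s[i,4]>20],key=lambda i:np.hypot(*(ce[i]-uv)))
    print(c,s[i],fit([(p,(l==i).astype(float))],RIB,(x,y,(0.,)),.024))
cv2.imwrite('pics/crop.png',np.hstack([cv2.resize(ps[0]['pixels'][130:230,170:260,::-1],None,fx=4,fy=4,interpolation=2),cv2.resize(ps[0]['pixels'][130:230,350:440,::-1],None,fx=4,fy=4,interpolation=2)]))
E
python3 b.py
```

```text
fresh_magenta 0.9 [360. 190.  32.  18.]
fresh_magenta 0.63 [291. 245.  10.  40.]
fresh_magenta 0.62 [263. 249.  19.  41.]
fresh_magenta (array([ 0.5224, -0.1865,  1.3247]), np.float64(0.92))
fresh_magenta (array([ 0.5216, -0.1865,  1.3399]), np.float64(0.88))
fresh_yellow 0.93 [359. 212.  34.  18.]
fresh_yellow 0.43 [361. 189.  29.  18.]
fresh_yellow 0.71 [267. 251.  15.  34.]
fresh_yellow 0.3 [273. 175.  20.  16.]
fresh_yellow (array([ 0.4676, -0.1913,  1.299 ]), np.float64(0.93))
fresh_yellow (array([ 0.4665, -0.191 ,  1.3158]), np.float64(0.88))
return_tray 0.57 [406. 185.  53.  44.]
return_tray 0.6 [280. 289.  45.  52.]
return_tray (array([ 0.5139, -0.3298, -0.0731]), np.float64(0.97))
return_tray (array([ 0.5135, -0.3293, -0.0684]), np.float64(0.96))
magenta [189 177   7  18 117] (array([0.5345, 0.2563, 0.1007]), np.float64(0.76))
yellow [229 176   6  18  87] (array([0.5391, 0.162 , 0.1274]), np.float64(0.65))
cyan [208 174  15  30 388] (array([ 0.5319,  0.2014, -0.3945]), np.float64(0.39))
```

View pics/crop.png

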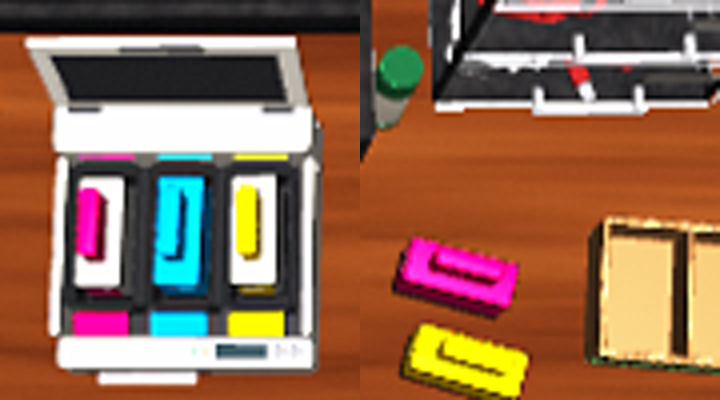

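```bash
cat >> h.py <<'E'
def plan(wps,start=None):
    """print move numbers (shift/.25, turn/90deg) for successive goals x,y,z,theta (tool x heading)"""
    o=r.get_obs();Rm=R.from_rotvec(o['orientation']);p=np.array(o['tcp_pos'])
    for w in wps:
        c,s=np.cos(w[3]),np.sin(w[3])
        G=R.from_matrix(np.array([[c,s,0],[s,-c,0],[0,0,-1.]]))
        d=Rm.inv().apply(np.array(w[:3])-p)/.25; t=(Rm.inv()*G).as_rotvec()/(np.pi/2)
        print(np.round(w,3).tolist(),'->',np.round(d,3).tolist(),np.round(t,3).tolist(), 'dist',round(np.linalg.norm(d)*.25,3))
        Rm=G;p=np.array(w[:3])
E
python3 - <<'E'
from h import *
p=r.grab_frame('top')
for c in('magenta','cyan','yellow'):
    n,l,s,ce=cv2.connectedComponentsWithStats(cmask(p,c).astype(np.uint8))
    for i in range(1,n):
        if s[i,4]>5 and 170<ce[i][0]<260 and 150<ce[i][1]<225: print(c,s[i],ce[i].round(1),onz(p,ce[i],.05)[0].round(4))
plan([(.31,-.35,.22,.16),(.44,-.04,.23,.06),(.47,.2,.23,.06),(.5345,.256,.2,.06),(.5345,.256,.12,.06)])
E
```

```text
magenta [190 169  14   1  14] [196.5 169. ] [0.5866 0.2582 0.05  ]
magenta [189 177   7  18 117] [192.  185.4] [0.5441 0.2668 0.05  ]
magenta [192 202   8   2  14] [195.4 202.6] [0.5007 0.2557 0.05  ]
magenta [188 208  14   6  83] [194.6 210.5] [0.4808 0.2564 0.05  ]
cyan [210 169  13   1  13] [216. 169.] [0.5875 0.209  0.05  ]
cyan [208 174  15  30 390] [214.9 188.5] [0.5373 0.2091 0.05  ]
cyan [207 208  15   6  88] [214.2 210.5] [0.4818 0.2078 0.05  ]
yellow [229 169  13   1  13] [235. 169.] [0.5884 0.1611 0.05  ]
yellow [229 176   6  18  87] [231.1 184.7] [0.5479 0.1689 0.05  ]
yellow [227 208  14   6  84] [233.5 210.5] [0.4828 0.1599 0.05  ]
[0.31, -0.35, 0.22, 0.16] -> [0.812, -1.015, -0.098] [0.0, 0.0, 0.074] dist 0.326
[0.44, -0.04, 0.23, 0.06] -> [0.711, -1.141, -0.04] [0.0, 0.0, 0.064] dist 0.336
[0.47, 0.2, 0.23, 0.06] -> [0.177, -0.951, 0.0] [0.0, 0.0, 0.0] dist 0.242
[0.534, 0.256, 0.2, 0.06] -> [0.271, -0.208, 0.12] [0.0, 0.0, 0.0] dist 0.091
[0.534, 0.256, 0.12, 0.06] -> [0.0, 0.0, 0.32] [0.0, 0.0, 0.0] dist 0.08
```

>>> apply_moves(
  rows=[
    [0.75, -0.95, -0.1, 0, 0, 0.08],
    [0.75, -0.95, -0.1, 0, 0, 0.08],
    [0.75, -0.95, -0.1, 0, 0, 0.08],
    [0.75, -0.95, -0.1, 0, 0, 0.08],
    [0.75, -0.95, -0.1, 0, 0, 0.08],
  ],
  claw=0.47,
  newtons=40,
)

```text
clock: 2.08
tcp_pos: [0.3005, -0.3677, 0.2211]
orientation: [3.132, 0.237, 0.001]
contact_force: [-0.3, -0.1, 0.8]
grip_width: 0.0399
gripper_force: 0.0
```

>>> apply_moves(
  rows=[
    [0.7, -1, -0.04, 0, 0, 0.08],
    [0.7, -1, -0.04, 0, 0, 0.08],
    [0.7, -1, -0.04, 0, 0, 0.08],
    [0.7, -1, -0.04, 0, 0, 0.08],
    [0.7, -1, -0.04, 0, 0, 0.08],
  ],
)

```text
clock: 2.7
tcp_pos: [0.4361, -0.0944, 0.2312]
orientation: [3.141, 0.04, 0.002]
contact_force: [0.9, 0.7, 0.4]
grip_width: 0.04
gripper_force: 0.0
```

```bash
python3 -c "
from h import *
st();plan([(.445,-.04,.23,.02),(.47,.2,.23,.02),(.536,.257,.2,.02),(.536,.257,.12,.02)])"
```

```text
{'clock': 2.7, 'joints': [0.438, 0.08, -0.381, 2.011, 0.035, 1.055, -1.505], 'tcp_pos': [0.436, -0.094, 0.231], 'orientation': [3.141, 0.04, 0.002], 'contact_force': [0.923, 0.672, 0.402], 'grip_width': 0.04, 'gripper_force': 0.0}
[0.445, -0.04, 0.23, 0.02] -> [0.041, -0.217, 0.005] [0.0, -0.001, 0.003] dist 0.055
[0.47, 0.2, 0.23, 0.02] -> [0.119, -0.958, 0.0] [0.0, 0.0, 0.0] dist 0.241
[0.536, 0.257, 0.2, 0.02] -> [0.269, -0.223, 0.12] [0.0, 0.0, 0.0] dist 0.092
[0.536, 0.257, 0.12, 0.02] -> [0.0, 0.0, 0.32] [0.0, 0.0, 0.0] dist 0.08
```

>>> apply_moves(
  rows=[
    [0.1, -1, 0, 0, 0, 0],
    [0.1, -1, 0, 0, 0, 0],
    [0.1, -1, 0, 0, 0, 0],
    [0.1, -1, 0, 0, 0, 0],
    [0.1, -1, 0, 0, 0, 0],
  ],
)

```text
clock: 3.32
tcp_pos: [0.4536, 0.1596, 0.2312]
orientation: [-3.138, -0.052, -0.001]
contact_force: [-0.2, 0.1, -0.8]
grip_width: 0.0401
gripper_force: 0.0
```

>>> apply_moves(
  rows=[
    [0.3, -0.36, 0.1, 0, 0, 0],
    [0.3, -0.36, 0.1, 0, 0, 0],
    [0.3, -0.36, 0.1, 0, 0, 0],
    [0.3, -0.36, 0.1, 0, 0, 0],
  ],
)

```text
clock: 3.82
tcp_pos: [0.5268, 0.2446, 0.2052]
orientation: [3.14, 0.037, -0.001]
contact_force: [-0.9, 0.4, -0.1]
grip_width: 0.0403
gripper_force: 0.0
```

```bash
python3 -c "
from h import *
st();plan([(.536,.257,.14,.02),(.536,.257,.076,.02)]);p=r.grab_frame('top');
cv2.imwrite('pics/c1.png',cv2.resize(p['pixels'][100:240,130:300,::-1],None,fx=4,fy=4))
print(proj(p,[[.536,.257,.102]]))"
```

```text
{'clock': 3.825, 'joints': [-0.065, 0.378, -0.61, 1.742, 0.24, 1.097, -2.3], 'tcp_pos': [0.527, 0.245, 0.205], 'orientation': [3.14, 0.037, -0.001], 'contact_force': [-0.871, 0.383, -0.063], 'grip_width': 0.04, 'gripper_force': 0.0}
[0.536, 0.257, 0.14, 0.02] -> [0.038, -0.049, 0.261] [0.001, 0.001, 0.002] dist 0.067
[0.536, 0.257, 0.076, 0.02] -> [0.0, 0.0, 0.256] [0.0, 0.0, 0.0] dist 0.064
[[190.55659498 183.93330202]]
```

View pics/c1.png

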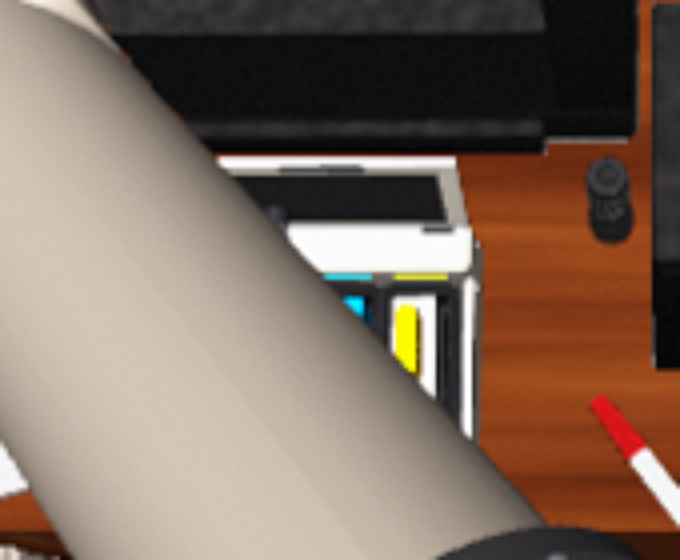

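>>> apply_moves(
  rows=[
    [0, 0, 0.2, 0, 0, 0],
    [0, 0, 0.2, 0, 0, 0],
    [0, 0, 0.2, 0, 0, 0],
  ],
)

```text
clock: 4.25
tcp_pos: [0.5274, 0.2454, 0.1573]
orientation: [-3.141, -0.037, -0.003]
contact_force: [0.3, 0.6, 0.3]
grip_width: 0.04
gripper_force: 0.0
```

```bash
python3 -c "
from h import *
st();plan([(.536,.257,.14,.02),(.536,.257,.076,.02)])"
```

```text
{'clock': 4.25, 'joints': [-0.081, 0.427, -0.595, 1.793, 0.28, 1.005, -2.333], 'tcp_pos': [0.527, 0.245, 0.157], 'orientation': [-3.141, -0.037, -0.003], 'contact_force': [0.273, 0.573, 0.27], 'grip_width': 0.04, 'gripper_force': 0.0}
[0.536, 0.257, 0.14, 0.02] -> [0.035, -0.046, 0.069] [-0.0, -0.001, 0.002] dist 0.023
[0.536, 0.257, 0.076, 0.02] -> [0.0, 0.0, 0.256] [0.0, 0.0, 0.0] dist 0.064
```

>>> apply_moves(
  rows=[
    [0.035, -0.046, 0.06, 0, 0, 0],
    [0.035, -0.046, 0.06, 0, 0, 0],
    [0.035, -0.046, 0.16, 0, 0, 0],
    [0.035, -0.046, 0.16, 0, 0, 0],
  ],
)

```text
clock: 4.75
tcp_pos: [0.5342, 0.2569, 0.1142]
orientation: [3.14, 0.039, -0.005]
contact_force: [-0.8, -0.9, 0.7]
grip_width: 0.0401
gripper_force: 0.0
```

```bash
python3 -c "
from h import *
st();plan([(.536,.257,.077,.02)]);p=r.grab_frame('side')
cv2.imwrite('pics/c2.png',cv2.resize(p['pixels'][110:230,220:340,::-1],None,fx=5,fy=5,interpolation=2))"
```

```text
{'clock': 4.75, 'joints': [-0.118, 0.496, -0.574, 1.8, 0.324, 0.944, -2.376], 'tcp_pos': [0.534, 0.257, 0.114], 'orientation': [3.14, 0.039, -0.005], 'contact_force': [-0.837, -0.869, 0.726], 'grip_width': 0.04, 'gripper_force': 0.0}
[0.536, 0.257, 0.077, 0.02] -> [0.008, -0.0, 0.149] [0.001, 0.002, 0.003] dist 0.037
```

View pics/c2.png

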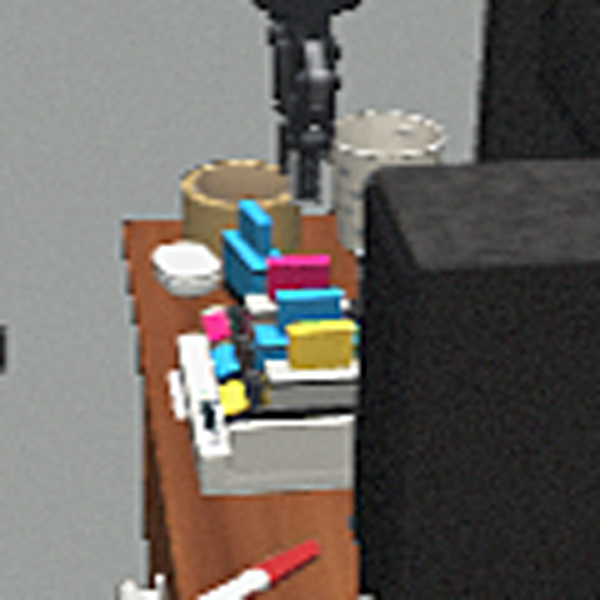

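```bash
python3 -c "
from h import *
p=r.grab_frame('side')
print((proj(p,[[.535,.237,.114],[.535,.237,.126],[.557,.251,.102],[.515,.251,.102],[.559,.155,.102],[.517,.155,.102]])-[220,110])*5)"
```

```text
[[303.77037052 250.82585962]
 [304.16049355 234.05968895]
 [333.67552879 256.95280379]
 [270.80548546 259.16165112]
 [357.75462906 324.1856061 ]
 [290.74455341 326.80665394]]
```

>>> apply_moves(
  rows=[
    [0.005, 0, 0.08, 0, 0, 0],
    [0.005, 0, 0.08, 0, 0, 0],
    [0.005, 0, 0.08, 0, 0, 0],
  ],
)

```text
clock: 5.22
tcp_pos: [0.5365, 0.2575, 0.0955]
orientation: [3.141, 0.038, -0.001]
contact_force: [0.7, 0.2, 0.7]
grip_width: 0.0401
gripper_force: 0.0
```

```bash
python3 -c "
from h import *
st();p=r.grab_frame('side')
cv2.imwrite('pics/c3.png',cv2.resize(p['pixels'][130:180,250:310,::-1],None,fx=12,fy=12,interpolation=0))"
```

```text
{'clock': 5.225, 'joints': [-0.126, 0.52, -0.563, 1.811, 0.343, 0.909, -2.391], 'tcp_pos': [0.537, 0.258, 0.096], 'orientation': [3.141, 0.038, -0.001], 'contact_force': [0.744, 0.166, 0.742], 'grip_width': 0.04, 'gripper_force': 0.0}
```

View pics/c3.png

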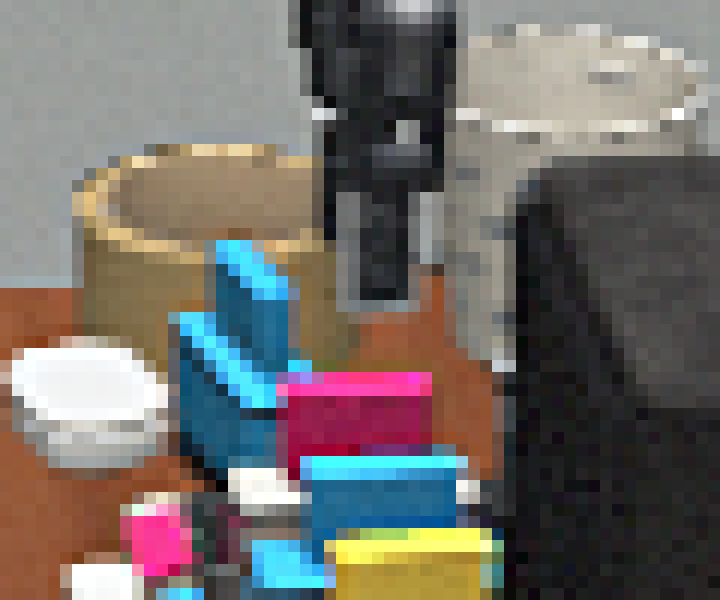

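```bash
python3 -c "
from h import *
p=r.grab_frame('side')
im=cv2.imread('pics/side0.png')
th=.276;x=np.array([np.cos(th),np.sin(th),0]);y=np.array([np.sin(th),-np.cos(th),0]);t=np.array([.184,-.649,.195])
pts=[t]+[t+s*y*.0425+[0,0,.013] for s in(1,-1)]
uv=proj(p,pts);print(uv)
im=cv2.resize(im[300:,0:160],None,fx=5,fy=5,interpolation=2)
for u in uv: cv2.circle(im,tuple(int(v) for v in (u-[0,300])*5),4,(0,0,255),1)
cv2.imwrite('pics/c4.png',im)"
```

```text
[[ 73.64433951 442.46061806]
 [ 69.60574928 475.17460195]
 [ 71.14983652 403.45702981]]
```

View pics/c4.png

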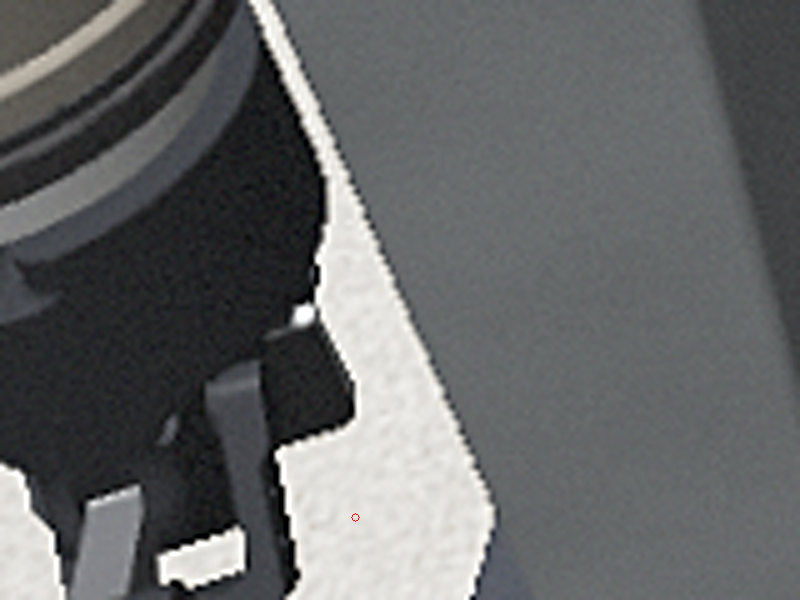

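```bash
python3 -c "
from h import *
p=r.grab_frame('side')
print(p['dist'],r.get_obs()['tcp_pos'])
f=lambda X:print(np.round(X,3),((proj(p,[X])[0]-[250,130])*12).round(0))
for y in(.223,.237,.278,.292):
  for z in(.0955,.105,.115,.13): f([.537,y,z])
print('c4')
th=.276;x=np.array([np.cos(th),np.sin(th),0]);y=np.array([np.sin(th),-np.cos(th),0]);t=np.array([.184,-.649,.195])
for s in(.045,.057,-.045,-.057):
  for e in(-.011,.011):
    for z in(.01,.03,.05,.07): print(s,e,z,((proj(p,[t+s*y+e*x+[0,0,z]])[0]-[0,300])*5).round())
"
```

```text
[-0.03398399  0.          0.          0.          0.        ] [0.53687539 0.25771407 0.09603026]
[0.537 0.223 0.096] [381. 446.]
[0.537 0.223 0.105] [382. 414.]
[0.537 0.223 0.115] [383. 381.]
[0.537 0.223 0.13 ] [384. 330.]
[0.537 0.237 0.096] [375. 423.]
[0.537 0.237 0.105] [376. 392.]
[0.537 0.237 0.115] [376. 358.]
[0.537 0.237 0.13 ] [378. 308.]
[0.537 0.278 0.096] [357. 358.]
[0.537 0.278 0.105] [358. 328.]
[0.537 0.278 0.115] [358. 295.]
[0.537 0.278 0.13 ] [359. 245.]
[0.537 0.292 0.096] [351. 337.]
[0.537 0.292 0.105] [352. 306.]
[0.537 0.292 0.115] [352. 274.]
[0.537 0.292 0.13 ] [353. 225.]
c4
0.045 -0.011 0.01 [295. 915.]
0.045 -0.011 0.03 [265. 872.]
0.045 -0.011 0.05 [232. 827.]
0.045 -0.011 0.07 [198. 778.]
0.045 0.011 0.01 [408. 874.]
0.045 0.011 0.03 [381. 831.]
0.045 0.011 0.05 [353. 785.]
0.045 0.011 0.07 [323. 736.]
0.057 -0.011 0.01 [293. 976.]
0.057 -0.011 0.03 [262. 934.]
0.057 -0.011 0.05 [228. 889.]
0.057 -0.011 0.07 [193. 842.]
0.057 0.011 0.01 [408. 933.]
0.057 0.011 0.03 [381. 891.]
0.057 0.011 0.05 [352. 846.]
0.057 0.011 0.07 [321. 798.]
-0.045 -0.011 0.01 [311. 530.]
-0.045 -0.011 0.03 [285. 484.]
-0.045 -0.011 0.05 [259. 435.]
-0.045 -0.011 0.07 [231. 384.]
-0.045 0.011 0.01 [408. 500.]
-0.045 0.011 0.03 [385. 453.]
-0.045 0.011 0.05 [361. 404.]
-0.045 0.011 0.07 [336. 353.]
-0.057 -0.011 0.01 [313. 487.]
-0.057 -0.011 0.03 [288. 440.]
-0.057 -0.011 0.05 [262. 391.]
-0.057 -0.011 0.07 [235. 340.]
-0.057 0.011 0.01 [408. 458.]
-0.057 0.011 0.03 [386. 411.]
-0.057 0.011 0.05 [362. 362.]
-0.057 0.011 0.07 [338. 310.]
```

>>> apply_moves(
  rows=[
    [0, 0, 0.04, 0, 0, 0],
    [0, 0, 0.074, 0, 0, 0],
    [0, 0, 0.074, 0, 0, 0],
    [0, 0, 0.074, 0, 0, 0],
  ],
)

```text
clock: 5.88
tcp_pos: [0.5366, 0.2576, 0.077]
orientation: [-3.141, -0.038, 0.0]
contact_force: [-0.1, -0.0, 0.3]
grip_width: 0.0402
gripper_force: 0.0
```

>>> apply_moves(
  rows=[
    [0, 0, 0, 0, 0, 0],
    [0, 0, 0, 0, 0, 0],
    [0, 0, 0, 0, 0, 0],
    [0, 0, 0, 0, 0, 0],
    [0, 0, 0, 0, 0, 0],
  ],
  claw=0.0,
  newtons=25,
)

```text
clock: 6.5
tcp_pos: [0.5366, 0.2575, 0.0771]
orientation: [3.141, 0.038, 0.0]
contact_force: [0.5, -0.1, -0.4]
grip_width: -0.0001
gripper_force: 0.0
```

```bash
python3 -c "
from h import *
st();p=r.grab_frame('side')
cv2.imwrite('pics/c5.png',cv2.resize(p['pixels'][130:180,250:310,::-1],None,fx=12,fy=12,interpolation=0))"
```

```text
{'clock': 6.5, 'joints': [-0.135, 0.543, -0.553, 1.824, 0.361, 0.876, -2.405], 'tcp_pos': [0.537, 0.258, 0.077], 'orientation': [3.141, 0.038, 0.0], 'contact_force': [0.513, -0.125, -0.416], 'grip_width': -0.0, 'gripper_force': 0.0}
```

View pics/c5.png

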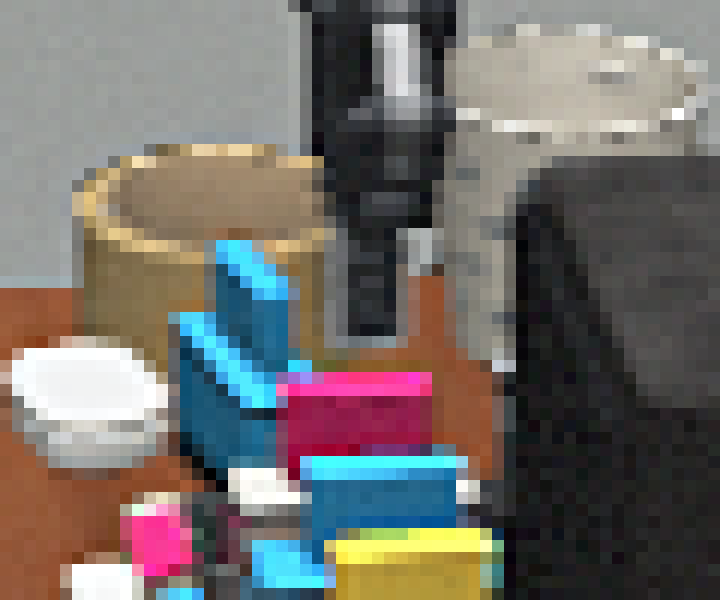

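>>> apply_moves(
  rows=[
    [0, 0, 0, 0, 0, 0],
    [0, 0, 0, 0, 0, 0],
    [0, 0, 0, 0, 0, 0],
    [0, 0, 0.04, 0, 0, 0],
    [0, 0, 0.04, 0, 0, 0],
  ],
  claw=0.47,
)

```text
clock: 7.18
tcp_pos: [0.5358, 0.257, 0.0659]
orientation: [3.14, 0.038, -0.003]
contact_force: [0.1, 0.7, -0.5]
grip_width: 0.0401
gripper_force: 0.0
```

>>> apply_moves(
  rows=[
    [0, 0, 0.02, 0, 0, 0],
    [0, 0, 0.04, 0, 0, 0],
    [0, 0, 0.04, 0, 0, 0],
  ],
)

```text
clock: 7.55
tcp_pos: [0.5362, 0.2573, 0.0565]
orientation: [3.141, 0.038, -0.001]
contact_force: [0.5, 0.6, 0.5]
grip_width: 0.0401
gripper_force: 0.0
```

```bash
python3 -c "
from h import *
st();p=r.grab_frame('side')
cv2.imwrite('pics/c6.png',cv2.resize(p['pixels'][130:180,250:310,::-1],None,fx=12,fy=12,interpolation=0))"
```

```text
{'clock': 7.55, 'joints': [-0.146, 0.569, -0.54, 1.837, 0.381, 0.841, -2.421], 'tcp_pos': [0.536, 0.257, 0.057], 'orientation': [3.141, 0.038, -0.001], 'contact_force': [0.528, 0.553, 0.545], 'grip_width': 0.04, 'gripper_force': 0.0}
```

View pics/c6.png

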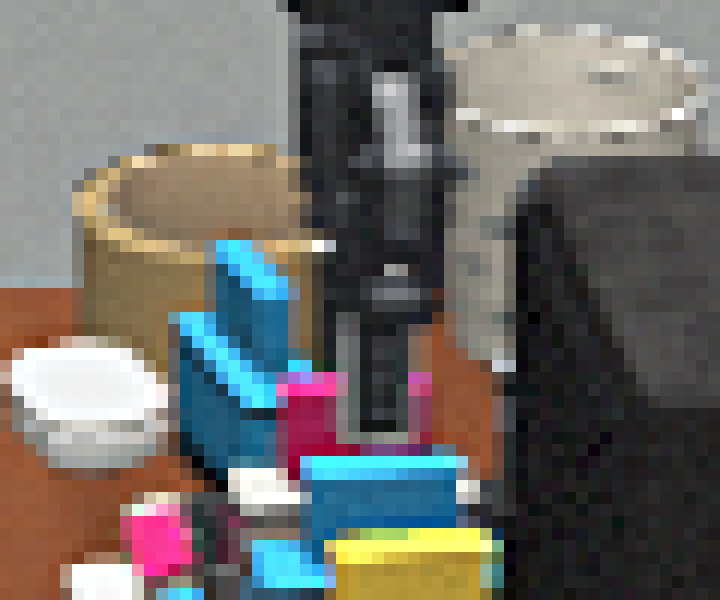

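>>> apply_moves(
  rows=[
    [-0.008, 0, 0.02, 0, 0, 0],
    [-0.008, 0, 0.044, 0, 0, 0],
    [-0.008, 0, 0.044, 0, 0, 0],
  ],
)

```text
clock: 7.98
tcp_pos: [0.5341, 0.2572, 0.0455]
orientation: [3.141, 0.039, -0.002]
contact_force: [0.2, -0.1, 0.6]
grip_width: 0.0402
gripper_force: 0.0
```

>>> apply_moves(
  rows=[
    [0, 0, 0, 0, 0, 0],
    [0, 0, 0, 0, 0, 0],
    [0, 0, 0, 0, 0, 0],
    [0, 0, 0, 0, 0, 0],
  ],
  claw=0.0,
  newtons=40,
)

```text
clock: 8.48
tcp_pos: [0.5346, 0.2575, 0.0461]
orientation: [3.141, 0.038, 0.0]
contact_force: [0.5, -0.0, 0.1]
grip_width: 0.0109
gripper_force: 43.2
```

>>> apply_moves(
  rows=[
    [0, 0, -0.1, 0, 0, 0],
    [0, 0, -0.3, 0, 0, 0],
    [0, 0, -0.6, 0, 0, 0],
    [0, 0, -0.6, 0, 0, 0],
    [0, 0, -0.6, 0, 0, 0],
  ],
)

```text
clock: 9.1
tcp_pos: [0.5349, 0.2575, 0.1967]
orientation: [-3.141, -0.038, -0.003]
contact_force: [0.4, -0.5, -0.5]
grip_width: 0.0111
gripper_force: 43.3
```

```bash
python3 -c "
from h import *
st();plan([(.45,.17,.2,.0),(.445,-.07,.2,-.03),(.45,-.26,.18,-.07),(.512,-.3555,.13,-.07),(.512,-.3555,.05,-.07),(.512,-.3555,.028,-.07)])"
```

```text
{'clock': 9.1, 'joints': [-0.086, 0.407, -0.609, 1.724, 0.259, 1.09, -2.324], 'tcp_pos': [0.535, 0.258, 0.197], 'orientation': [-3.141, -0.038, -0.003], 'contact_force': [0.442, -0.484, -0.451], 'grip_width': 0.011, 'gripper_force': 43.344}
[0.45, 0.17, 0.2, 0.0] -> [-0.348, 0.342, -0.014] [-0.0, -0.001, 0.015] dist 0.122
[0.445, -0.07, 0.2, -0.03] -> [-0.02, 0.96, 0.0] [0.0, 0.0, 0.019] dist 0.24
[0.45, -0.26, 0.18, -0.07] -> [0.043, 0.759, 0.08] [0.0, 0.0, 0.025] dist 0.191
[0.512, -0.356, 0.13, -0.07] -> [0.274, 0.364, 0.2] [0.0, 0.0, 0.0] dist 0.124
[0.512, -0.356, 0.05, -0.07] -> [0.0, 0.0, 0.32] [0.0, 0.0, 0.0] dist 0.08
[0.512, -0.356, 0.028, -0.07] -> [0.0, 0.0, 0.088] [0.0, 0.0, 0.0] dist 0.022
```

>>> apply_moves(
  rows=[
    [-0.34, 0.34, 0, 0, 0, 0.015],
    [-0.34, 0.34, 0, 0, 0, 0.015],
    [-0.34, 0.34, 0, 0, 0, 0.015],
  ],
)

```text
clock: 9.48
tcp_pos: [0.4476, 0.1656, 0.1932]
orientation: [3.136, -0.004, -0.009]
contact_force: [0.6, -0.2, -1.2]
grip_width: 0.0109
gripper_force: 43.3
```

>>> apply_moves(
  rows=[
    [-0.02, 0.96, 0, 0, 0, 0.02],
    [-0.02, 0.96, 0, 0, 0, 0.02],
    [-0.02, 0.96, 0, 0, 0, 0.02],
    [-0.02, 0.96, 0, 0, 0, 0.02],
    [-0.02, 0.96, 0, 0, 0, 0.02],
  ],
)

```text
clock: 10.1
tcp_pos: [0.446, -0.0738, 0.1945]
orientation: [3.14, -0.06, -0.005]
contact_force: [0.6, -0.8, -0.6]
grip_width: 0.0112
gripper_force: 43.3
```

>>> apply_moves(
  rows=[
    [0.04, 0.76, 0.08, 0, 0, 0.025],
    [0.04, 0.76, 0.08, 0, 0, 0.025],
    [0.04, 0.76, 0.08, 0, 0, 0.025],
    [0.04, 0.76, 0.08, 0, 0, 0.025],
  ],
)

```text
clock: 10.6
tcp_pos: [0.4501, -0.2635, 0.174]
orientation: [-3.139, 0.119, 0.004]
contact_force: [-0.2, 0.6, -0.5]
grip_width: 0.0112
gripper_force: 43.3
```

```bash
python3 -c "
from h import *
st();plan([(.512,-.3555,.13,-.07),(.512,-.3555,.05,-.07),(.512,-.3555,.028,-.07)])"
```

```text
{'clock': 10.6, 'joints': [0.672, 0.27, -0.31, 1.924, 0.1, 0.965, -1.332], 'tcp_pos': [0.45, -0.263, 0.174], 'orientation': [-3.139, 0.119, 0.004], 'contact_force': [-0.201, 0.59, -0.475], 'grip_width': 0.011, 'gripper_force': 43.344}
[0.512, -0.356, 0.13, -0.07] -> [0.275, 0.348, 0.175] [-0.0, 0.002, -0.004] dist 0.119
[0.512, -0.356, 0.05, -0.07] -> [0.0, 0.0, 0.32] [0.0, 0.0, 0.0] dist 0.08
[0.512, -0.356, 0.028, -0.07] -> [0.0, 0.0, 0.088] [0.0, 0.0, 0.0] dist 0.022
```

>>> apply_moves(
  rows=[
    [0.275, 0.348, 0.2, 0, 0, 0],
    [0.275, 0.348, 0.2, 0, 0, 0],
    [0.275, 0.348, 0.2, 0, 0, 0],
    [0.275, 0.348, 0.2, 0, 0, 0],
  ],
)

```text
clock: 11.1
tcp_pos: [0.5142, -0.3488, 0.1249]
orientation: [-3.137, 0.106, 0.002]
contact_force: [-0.1, 0.6, 0.6]
grip_width: 0.0109
gripper_force: 43.3
```

```bash
python3 -c "
from h import *
st();plan([(.512,-.3555,.05,-.07),(.512,-.3555,.028,-.07)])
p=r.grab_frame('side')
print(proj(p,[[.512,-.3555,.1]]))
pm=[(p,o['pixels'].astype(float)) for o in r.outline_of(p,'empty_magenta')[:1]]
if pm: print(fit(pm,CART,(.512,-.3555,(-.07,)),r.get_obs()['tcp_pos'][2]-.022))
cv2.imwrite('pics/c7.png',cv2.resize(p['pixels'][200:350,210:390,::-1],None,fx=4,fy=4,interpolation=2))"
```

```text
{'clock': 11.1, 'joints': [0.696, 0.478, -0.267, 1.739, 0.148, 0.947, -1.268], 'tcp_pos': [0.514, -0.349, 0.125], 'orientation': [-3.137, 0.106, 0.002], 'contact_force': [-0.099, 0.593, 0.613], 'grip_width': 0.011, 'gripper_force': 43.335}
[0.512, -0.356, 0.05, -0.07] -> [-0.007, 0.028, 0.3] [-0.001, 0.001, 0.002] dist 0.075
[0.512, -0.356, 0.028, -0.07] -> [0.0, 0.0, 0.088] [0.0, 0.0, 0.0] dist 0.022
[[305.52581935 296.01087078]]
(array([ 0.5109, -0.3521, -0.1045]), np.float64(0.8))
```

View pics/c7.png

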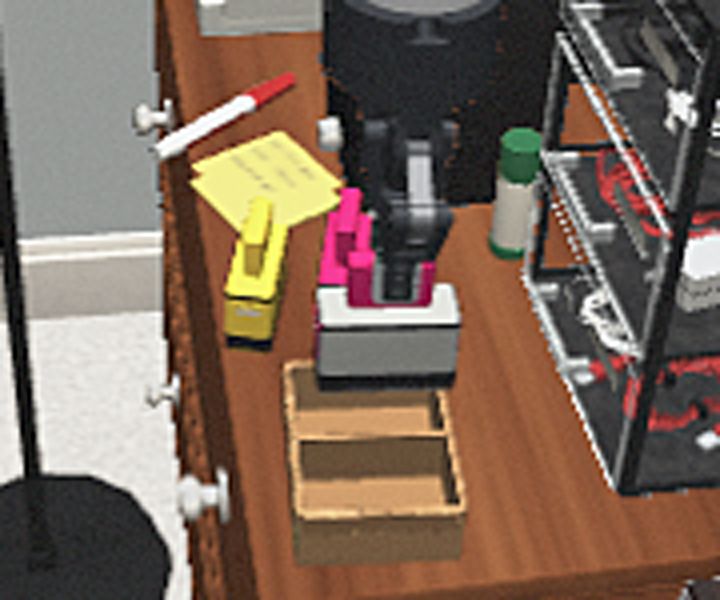

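>>> apply_moves(
  rows=[
    [0, 0.025, 0, 0, 0, 0],
    [0, 0.025, 0.15, 0, 0, 0],
    [0, 0.025, 0.3, 0, 0, 0],
    [0, 0.025, 0.3, 0, 0, 0],
    [0, 0.025, 0.3, 0, 0, 0],
  ],
)

```text
clock: 11.82
tcp_pos: [0.5141, -0.3581, 0.0528]
orientation: [3.139, -0.11, 0.003]
contact_force: [-0.3, -0.4, -0.3]
grip_width: 0.0112
gripper_force: 43.3
```

>>> apply_moves(
  rows=[
    [0, 0, 0.04, 0, 0, 0],
    [0, 0, 0.084, 0, 0, 0],
    [0, 0, 0.084, 0, 0, 0],
  ],
)

```text
clock: 12.2
tcp_pos: [0.5124, -0.3572, 0.0291]
orientation: [-3.139, 0.109, 0.003]
contact_force: [-0.7, 0.1, -0.7]
grip_width: 0.0109
gripper_force: 43.3
```

>>> apply_moves(
  rows=[
    [0, 0, 0.01, 0, 0, 0],
    [0, 0, 0.01, 0, 0, 0],
  ],
)

```text
clock: 12.45
tcp_pos: [0.5132, -0.3576, 0.0276]
orientation: [-3.14, 0.11, -0.0]
contact_force: [0.2, 0.1, -0.3]
grip_width: 0.0112
gripper_force: 43.3
```

>>> apply_moves(
  rows=[
    [0, 0, 0, 0, 0, 0],
    [0, 0, 0, 0, 0, 0],
    [0, 0, 0, 0, 0, 0],
    [0, 0, -0.15, 0, 0, 0],
    [0, 0, -0.3, 0, 0, 0],
  ],
  claw=0.4,
)

```text
clock: 13.08
tcp_pos: [0.5128, -0.3574, 0.1031]
orientation: [-3.139, 0.11, 0.001]
contact_force: [-0.3, -0.2, -0.0]
grip_width: 0.0344
gripper_force: 0.0
```

>>> apply_moves(
  rows=[
    [0, 0, -0.3, 0, 0, 0],
    [-0.2, 0, -0.45, 0, 0, 0],
    [-0.25, -0.3, -0.45, 0, 0, 0],
    [-0.25, -0.4, -0.45, 0, 0, 0],
    [-0.25, -0.4, -0.45, 0, 0, 0],
  ],
  claw=0.47,
)

```text
clock: 13.7
tcp_pos: [0.4583, -0.2502, 0.2159]
orientation: [-3.14, 0.101, -0.002]
contact_force: [0.0, -0.4, 0.1]
grip_width: 0.0401
gripper_force: 0.0
```

```bash
python3 -c "
from h import *
st();p=r.grab_frame('side')
o=r.outline_of(p,'empty_magenta')[:1]
if o: print(fit([(p,o[0]['pixels'].astype(float))],CART,(.512,-.3555,(-.07,)),.004))
plan([(.45,-.07,.19,-.02),(.455,.13,.19,.02),(.538,.161,.15,.02),(.538,.161,.07,.02)])"
```

```text
{'clock': 13.7, 'joints': [0.67, 0.226, -0.336, 1.877, 0.085, 1.051, -1.336], 'tcp_pos': [0.458, -0.25, 0.216], 'orientation': [-3.14, 0.101, -0.002], 'contact_force': [0.04, -0.389, 0.094], 'grip_width': 0.04, 'gripper_force': 0.0}
(array([ 0.5131, -0.3457,  0.0807]), np.float64(0.74))
[0.45, -0.07, 0.19, -0.02] -> [-0.082, -0.731, 0.101] [0.001, -0.0, -0.031] dist 0.186
[0.455, 0.13, 0.19, 0.02] -> [0.004, -0.8, 0.0] [0.0, 0.0, -0.025] dist 0.2
[0.538, 0.161, 0.15, 0.02] -> [0.334, -0.117, 0.16] [0.0, 0.0, 0.0] dist 0.097
[0.538, 0.161, 0.07, 0.02] -> [0.0, 0.0, 0.32] [0.0, 0.0, 0.0] dist 0.08
```

>>> apply_moves(
  rows=[
    [-0.08, -0.73, 0.1, 0, 0, -0.03],
    [-0.08, -0.73, 0.1, 0, 0, -0.03],
    [-0.08, -0.73, 0.1, 0, 0, -0.03],
    [-0.08, -0.73, 0.1, 0, 0, -0.03],
  ],
)

```text
clock: 14.3
tcp_pos: [0.4506, -0.0666, 0.1897]
orientation: [-3.14, 0.026, 0.001]
contact_force: [-0.3, -1.3, 0.5]
grip_width: 0.04
gripper_force: 0.0
```

>>> apply_moves(
  rows=[
    [0, -0.8, 0, 0, 0, -0.025],
    [0, -0.8, 0, 0, 0, -0.025],
    [0, -0.8, 0, 0, 0, -0.025],
    [0, -0.8, 0, 0, 0, -0.025],
  ],
)

```text
clock: 14.8
tcp_pos: [0.456, 0.1329, 0.1904]
orientation: [-3.139, -0.032, -0.001]
contact_force: [-0.2, -0.8, 0.2]
grip_width: 0.0401
gripper_force: 0.0
```

>>> apply_moves(
  rows=[
    [0.33, -0.12, 0, 0, 0, 0],
    [0.33, -0.12, 0, 0, 0, 0],
    [0.33, -0.12, 0.1, 0, 0, 0],
    [0.33, -0.12, 0.16, 0, 0, 0],
  ],
)

```text
clock: 15.3
tcp_pos: [0.5377, 0.1585, 0.1483]
orientation: [3.14, 0.021, -0.003]
contact_force: [0.2, -0.1, 1.0]
grip_width: 0.0399
gripper_force: 0.0
```

```bash
python3 -c "
from h import *
st();plan([(.537,.161,.075,.02),(.537,.161,.046,.02)])"
```

```text
{'clock': 15.3, 'joints': [0.066, 0.404, -0.585, 1.848, 0.266, 0.971, -2.192], 'tcp_pos': [0.538, 0.158, 0.148], 'orientation': [3.14, 0.021, -0.003], 'contact_force': [0.231, -0.143, 0.958], 'grip_width': 0.04, 'gripper_force': 0.0}
[0.537, 0.161, 0.075, 0.02] -> [-0.002, -0.011, 0.293] [0.001, 0.001, -0.004] dist 0.073
[0.537, 0.161, 0.046, 0.02] -> [0.0, 0.0, 0.116] [0.0, 0.0, 0.0] dist 0.029
```

>>> apply_moves(
  rows=[
    [0, -0.011, 0, 0, 0, -0.004],
    [0, -0.011, 0.15, 0, 0, -0.004],
    [0, -0.011, 0.3, 0, 0, -0.004],
    [0, -0.011, 0.3, 0, 0, -0.004],
  ],
)

```text
clock: 15.8
tcp_pos: [0.5355, 0.1628, 0.0737]
orientation: [3.14, 0.036, -0.006]
contact_force: [-0.1, -0.6, 0.4]
grip_width: 0.0402
gripper_force: 0.0
```

>>> apply_moves(
  rows=[
    [0, 0, 0.04, 0, 0, 0],
    [0, 0, 0.08, 0, 0, 0],
    [0, 0, 0.11, 0, 0, 0],
    [0, 0, 0.11, 0, 0, 0],
  ],
)

```text
clock: 16.3
tcp_pos: [0.5368, 0.1638, 0.0472]
orientation: [3.141, 0.036, -0.001]
contact_force: [-0.4, 0.6, 0.5]
grip_width: 0.0403
gripper_force: 0.0
```

>>> apply_moves(
  rows=[
    [0, 0, 0, 0, 0, 0],
    [0, 0, 0, 0, 0, 0],
    [0, 0, 0, 0, 0, 0],
    [0, 0, 0, 0, 0, 0],
  ],
  claw=0.0,
)

```text
clock: 16.8
tcp_pos: [0.5373, 0.164, 0.0478]
orientation: [-3.141, -0.036, -0.001]
contact_force: [0.5, -0.6, 0.4]
grip_width: 0.011
gripper_force: 43.2
```

>>> apply_moves(
  rows=[
    [0, 0, -0.1, 0, 0, 0],
    [0, 0, -0.3, 0, 0, 0],
    [0, 0, -0.6, 0, 0, 0],
    [0, 0, -0.6, 0, 0, 0],
    [0, 0, -0.6, 0, 0, 0],
  ],
)

```text
clock: 17.42
tcp_pos: [0.5374, 0.164, 0.1981]
orientation: [-3.141, -0.036, -0.003]
contact_force: [-0.5, 0.4, -1.3]
grip_width: 0.0108
gripper_force: 43.0
```

>>> apply_moves(
  rows=[
    [-0.35, 0.1, 0, 0, 0, 0],
    [-0.35, 0.4, 0, 0, 0, 0.02],
    [-0.35, 0.4, 0, 0, 0, 0.02],
    [-0.35, 0.4, 0, 0, 0, 0.02],
  ],
)

```text
clock: 17.92
tcp_pos: [0.45, 0.0594, 0.1957]
orientation: [3.14, -0.02, -0.006]
contact_force: [0.6, 0.3, -1.2]
grip_width: 0.0111
gripper_force: 43.1
```

>>> apply_moves(
  rows=[
    [0, 1, 0, 0, 0, 0.035],
    [0, 1, 0, 0, 0, 0.035],
    [0, 1, 0, 0, 0, 0.035],
    [0, 1, 0, 0, 0, 0.035],
    [0, 1, 0, 0, 0, 0.035],
  ],
)

```text
clock: 18.55
tcp_pos: [0.449, -0.192, 0.196]
orientation: [-3.14, 0.111, 0.004]
contact_force: [0.4, 1.5, -0.4]
grip_width: 0.0108
gripper_force: 43.1
```

```bash
python3 -c "
from h import *
st();plan([(.455,-.26,.18,-.07),(.5155,-.3035,.11,-.07),(.5155,-.3035,.05,-.07),(.5155,-.3035,.029,-.07)])"
```

```text
{'clock': 18.55, 'joints': [0.625, 0.197, -0.393, 1.967, 0.09, 0.997, -1.452], 'tcp_pos': [0.449, -0.192, 0.196], 'orientation': [-3.14, 0.111, 0.004], 'contact_force': [0.41, 1.478, -0.445], 'grip_width': 0.011, 'gripper_force': 43.053}
[0.455, -0.26, 0.18, -0.07] -> [0.043, 0.269, 0.064] [0.0, 0.001, -0.001] dist 0.07
[0.516, -0.304, 0.11, -0.07] -> [0.254, 0.157, 0.28] [0.0, 0.0, 0.0] dist 0.102
[0.516, -0.304, 0.05, -0.07] -> [0.0, 0.0, 0.24] [0.0, 0.0, 0.0] dist 0.06
[0.516, -0.304, 0.029, -0.07] -> [0.0, 0.0, 0.084] [0.0, 0.0, 0.0] dist 0.021
```

>>> apply_moves(
  rows=[
    [0.04, 0.35, 0, 0, 0, 0],
    [0.28, 0.43, 0.1, 0, 0, 0],
    [0.28, 0.43, 0.27, 0, 0, 0],
    [0.28, 0.43, 0.27, 0, 0, 0],
    [0.28, 0.43, 0.27, 0, 0, 0],
  ],
)

```text
clock: 19.18
tcp_pos: [0.5134, -0.2976, 0.1302]
orientation: [-3.139, 0.096, 0.001]
contact_force: [0.5, 0.3, 0.2]
grip_width: 0.0111
gripper_force: 43.0
```

```bash
python3 -c "
from h import *
o=st();plan([(.5155,-.3035,.05,-.07)])
p=r.grab_frame('side')
q=r.outline_of(p,'empty_yellow')[:1]
if q: print(q[0]['conf'],fit([(p,q[0]['pixels'].astype(float))],CART,(.5155,-.3035,(-.07,)),o['tcp_pos'][2]-.0235))
cv2.imwrite('pics/c8.png',cv2.resize(p['pixels'][200:350,210:390,::-1],None,fx=4,fy=4,interpolation=2))"
```

```text
{'clock': 19.175, 'joints': [0.669, 0.434, -0.322, 1.801, 0.165, 0.933, -1.355], 'tcp_pos': [0.513, -0.298, 0.13], 'orientation': [-3.139, 0.096, 0.001], 'contact_force': [0.457, 0.275, 0.176], 'grip_width': 0.011, 'gripper_force': 43.015}
[0.516, -0.304, 0.05, -0.07] -> [0.01, 0.023, 0.321] [-0.001, 0.0, 0.006] dist 0.08
0.84 (array([ 0.5115, -0.2978, -0.0981]), np.float64(0.83))
```

View pics/c8.png

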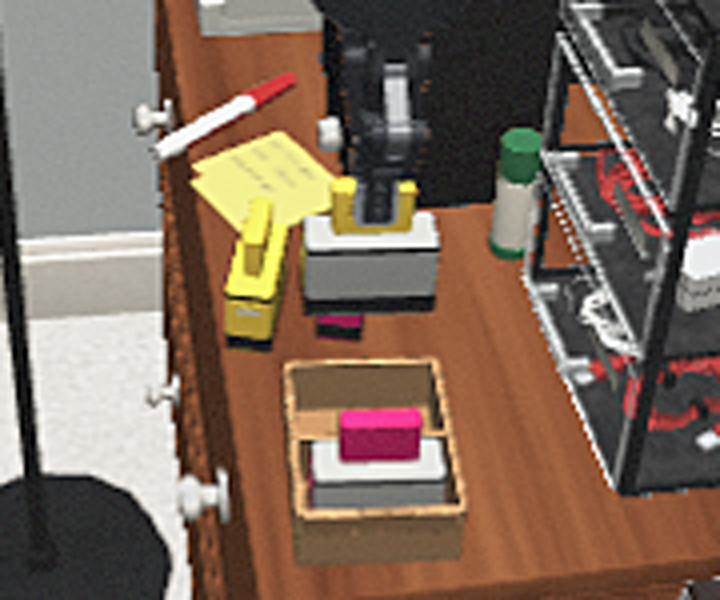

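The picture shows the magenta empty upright in the near compartment, around (380,470). The yellow empty is held level over the far one, around (370,260).

>>> apply_moves(
  rows=[
    [0.012, 0.023, 0, 0, 0, 0],
    [0.012, 0.023, 0.15, 0, 0, 0],
    [0.012, 0.023, 0.3, 0, 0, 0],
    [0.012, 0.023, 0.32, 0, 0, 0],
    [0.012, 0.023, 0.32, 0, 0, 0],
  ],
)

```text
clock: 19.9
tcp_pos: [0.5162, -0.306, 0.0513]
orientation: [3.139, -0.1, 0.002]
contact_force: [0.2, -0.1, 0.4]
grip_width: 0.0113
gripper_force: 43.0
```

>>> apply_moves(
  rows=[
    [0, 0, 0.04, 0, 0, 0],
    [0, 0, 0.084, 0, 0, 0],
    [0, 0, 0.084, 0, 0, 0],
  ],
)

```text
clock: 20.27
tcp_pos: [0.5149, -0.3054, 0.0284]
orientation: [-3.14, 0.1, 0.002]
contact_force: [-0.3, -1.2, -0.5]
grip_width: 0.011
gripper_force: 43.1
```

>>> apply_moves(
  rows=[
    [0, 0, 0, 0, 0, 0],
    [0, 0, 0, 0, 0, 0],
    [0, 0, 0, 0, 0, 0],
    [0, 0, -0.15, 0, 0, 0],
    [0, 0, -0.35, 0, 0, 0],
  ],
  claw=0.4,
)

```text
clock: 20.9
tcp_pos: [0.5144, -0.3051, 0.1165]
orientation: [-3.139, 0.1, 0.004]
contact_force: [0.6, -0.1, 0.0]
grip_width: 0.0342
gripper_force: 0.0
```

>>> apply_moves(
  rows=[
    [0, 0, -0.2, 0, 0, 0],
    [-0.2, -0.2, -0.4, 0, 0, -0.2],
    [-0.2, -0.3, -0.4, 0, 0, -0.5],
    [-0.2, -0.3, -0.4, 0, 0, -0.5],
    [-0.2, -0.3, -0.4, 0, 0, -0.5],
  ],
  claw=0.47,
)

```text
clock: 21.52
tcp_pos: [0.4703, -0.2272, 0.2174]
orientation: [2.953, 1.067, 0.001]
contact_force: [0.5, 0.7, 0.0]
grip_width: 0.0404
gripper_force: 0.0
```

```bash
python3 -c "
from h import *
st();plan([(.522,-.187,.12,1.33),(.522,-.187,.05,1.33),(.522,-.187,.0235,1.33)])"
```

```text
{'clock': 21.525, 'joints': [0.76, 0.244, -0.502, 1.866, 0.134, 1.063, -0.672], 'tcp_pos': [0.47, -0.227, 0.217], 'orientation': [2.953, 1.067, 0.001], 'contact_force': [0.512, 0.731, 0.005], 'grip_width': 0.04, 'gripper_force': 0.0}
[0.522, -0.187, 0.12, 1.33] -> [0.262, 0.008, 0.389] [0.001, 0.0, -0.405] dist 0.117
[0.522, -0.187, 0.05, 1.33] -> [0.0, 0.0, 0.28] [0.0, 0.0, 0.0] dist 0.07
[0.522, -0.187, 0.024, 1.33] -> [0.0, 0.0, 0.106] [0.0, 0.0, 0.0] dist 0.027
```

>>> apply_moves(
  rows=[
    [0.2, 0, 0.1, 0, 0, -0.2],
    [0.262, 0.008, 0.3, 0, 0, -0.405],
    [0.262, 0.008, 0.38, 0, 0, -0.405],
    [0.262, 0.008, 0.38, 0, 0, -0.405],
    [0.262, 0.008, 0.38, 0, 0, -0.405],
  ],
)

```text
clock: 22.15
tcp_pos: [0.5221, -0.1876, 0.1214]
orientation: [-2.48, -1.928, -0.0]
contact_force: [-1.2, 0.3, 0.2]
grip_width: 0.0402
gripper_force: 0.0
```

```bash
python3 -c "
from h import *
st();plan([(.522,-.187,.05,1.33),(.522,-.187,.0235,1.33)])"
```

```text
{'clock': 22.15, 'joints': [0.714, 0.433, -0.608, 1.884, 0.306, 0.918, -0.288], 'tcp_pos': [0.522, -0.188, 0.121], 'orientation': [-2.48, -1.928, -0.0], 'contact_force': [-1.226, 0.267, 0.206], 'grip_width': 0.04, 'gripper_force': 0.0}
[0.522, -0.187, 0.05, 1.33] -> [0.002, -0.001, 0.286] [-0.0, -0.0, -0.005] dist 0.071
[0.522, -0.187, 0.024, 1.33] -> [0.0, 0.0, 0.106] [0.0, 0.0, 0.0] dist 0.027
```

>>> apply_moves(
  rows=[
    [0, 0, 0.1, 0, 0, 0],
    [0, 0, 0.2, 0, 0, 0],
    [0, 0, 0.286, 0, 0, 0],
    [0, 0, 0.286, 0, 0, 0],
  ],
)

```text
clock: 22.65
tcp_pos: [0.5212, -0.1875, 0.0493]
orientation: [-2.479, -1.927, 0.002]
contact_force: [-0.5, 0.2, -0.3]
grip_width: 0.0397
gripper_force: 0.0
```

>>> apply_moves(
  rows=[
    [0, 0, 0.04, 0, 0, 0],
    [0, 0, 0.08, 0, 0, 0],
    [0, 0, 0.106, 0, 0, 0],
    [0, 0, 0.106, 0, 0, 0],
  ],
)

```text
clock: 23.15
tcp_pos: [0.5218, -0.1875, 0.0231]
orientation: [-2.479, -1.929, 0.001]
contact_force: [-0.5, 0.3, -0.2]
grip_width: 0.0403
gripper_force: 0.0
```

>>> apply_moves(
  rows=[
    [0, 0, 0, 0, 0, 0],
    [0, 0, 0, 0, 0, 0],
    [0, 0, 0, 0, 0, 0],
    [0, 0, 0, 0, 0, 0],
  ],
  claw=0.0,
)

```text
clock: 23.65
tcp_pos: [0.5226, -0.1877, 0.024]
orientation: [2.479, 1.929, 0.001]
contact_force: [-0.2, 0.4, 2.7]
grip_width: 0.0111
gripper_force: 40.7
```

>>> apply_moves(
  rows=[
    [0, 0, -0.1, 0, 0, 0],
    [0, 0, -0.3, 0, 0, 0],
    [0, 0, -0.7, 0, 0, 0],
    [0, 0, -0.7, 0, 0, 0],
    [0, 0, -0.7, 0, 0, 0],
  ],
)

```text
clock: 24.28
tcp_pos: [0.5241, -0.188, 0.2018]
orientation: [2.475, 1.926, 0.004]
contact_force: [0.7, 0.7, -2.2]
grip_width: 0.011
gripper_force: 40.3
```

```bash
python3 -c "
from h import *
o=st();plan([(.45,-.187,.2,.6),(.445,-.03,.2,.02),(.455,.19,.2,.02),(.538,.257,.2,.02)])
p=r.grab_frame('side')
q=r.outline_of(p,'fresh_magenta')[:1]
if q: print(q[0]['conf'],q[0]['rect'],fit([(p,q[0]['pixels'].astype(float))],CART,(.522,-.187,(1.33,)),o['tcp_pos'][2]-.0235))"
```

```text
{'clock': 24.275, 'joints': [0.754, 0.343, -0.647, 1.805, 0.235, 1.065, -0.227], 'tcp_pos': [0.524, -0.188, 0.202], 'orientation': [2.475, 1.926, 0.004], 'contact_force': [0.669, 0.708, -2.162], 'grip_width': 0.011, 'gripper_force': 40.276}
[0.45, -0.187, 0.2, 0.6] -> [-0.069, -0.288, 0.005] [0.004, -0.001, 0.46] dist 0.074
[0.445, -0.03, 0.2, 0.02] -> [0.338, -0.53, 0.0] [0.0, 0.0, 0.369] dist 0.157
[0.455, 0.19, 0.2, 0.02] -> [0.058, -0.879, 0.0] [0.0, 0.0, 0.0] dist 0.22
[0.538, 0.257, 0.2, 0.02] -> [0.337, -0.261, 0.0] [0.0, 0.0, 0.0] dist 0.107
0.56 [295.0, 182.8, 13.3, 41.7] (array([ 0.523 , -0.1855,  1.3691]), np.float64(0.78))
```

>>> apply_moves(
  rows=[
    [-0.07, -0.28, 0, 0, 0, 0.1],
    [-0.07, -0.28, 0, 0, 0, 0.46],
    [-0.07, -0.28, 0, 0, 0, 0.46],
    [-0.07, -0.28, 0, 0, 0, 0.46],
    [-0.07, -0.28, 0, 0, 0, 0.46],
  ],
)

```text
clock: 25.0
tcp_pos: [0.4488, -0.1871, 0.197]
orientation: [-2.999, -0.93, 0.004]
contact_force: [-0.0, 0.0, -0.4]
grip_width: 0.0111
gripper_force: 40.2
```

>>> apply_moves(
  rows=[
    [0.33, -0.53, 0, 0, 0, 0.37],
    [0.33, -0.53, 0, 0, 0, 0.37],
    [0.33, -0.53, 0, 0, 0, 0.37],
    [0.33, -0.53, 0, 0, 0, 0.37],
    [0.33, -0.53, 0, 0, 0, 0.37],
  ],
)

```text
clock: 25.62
tcp_pos: [0.4427, -0.0311, 0.1978]
orientation: [-3.141, -0.038, 0.002]
contact_force: [-0.2, 0.0, -1.6]
grip_width: 0.0113
gripper_force: 40.2
```

```bash
python3 -c "
from h import *
o=st();plan([(.455,.19,.2,.02),(.532,.2582,.2,.02),(.532,.2582,.1,.02)])"
```

```text
{'clock': 25.625, 'joints': [0.496, 0.137, -0.607, 2.044, 0.094, 0.988, -1.706], 'tcp_pos': [0.443, -0.031, 0.198], 'orientation': [-3.141, -0.038, 0.002], 'contact_force': [-0.213, 0.002, -1.582], 'grip_width': 0.011, 'gripper_force': 40.223}
[0.455, 0.19, 0.2, 0.02] -> [0.07, -0.883, -0.009] [-0.0, 0.001, 0.003] dist 0.221
[0.532, 0.258, 0.2, 0.02] -> [0.313, -0.267, 0.0] [0.0, 0.0, 0.0] dist 0.103
[0.532, 0.258, 0.1, 0.02] -> [0.0, 0.0, 0.4] [0.0, 0.0, 0.0] dist 0.1
```

>>> apply_moves(
  rows=[
    [0.07, -0.88, 0, 0, 0, 0],
    [0.07, -0.88, 0, 0, 0, 0],
    [0.07, -0.88, 0, 0, 0, 0],
    [0.07, -0.88, 0, 0, 0, 0],
    [0.07, -0.88, 0, 0, 0, 0],
  ],
)

```text
clock: 26.25
tcp_pos: [0.4563, 0.1912, 0.1982]
orientation: [-3.14, -0.041, 0.002]
contact_force: [0.8, -0.8, -1.2]
grip_width: 0.011
gripper_force: 40.2
```

>>> apply_moves(
  rows=[
    [0.313, -0.27, 0, 0, 0, 0],
    [0.313, -0.27, 0, 0, 0, 0],
    [0.313, -0.27, 0.2, 0, 0, 0],
    [0.313, -0.27, 0.25, 0, 0, 0],
    [0.313, -0.27, 0.25, 0, 0, 0],
  ],
)

```text
clock: 26.88
tcp_pos: [0.5332, 0.2559, 0.1354]
orientation: [3.14, 0.029, -0.003]
contact_force: [0.2, -0.0, 0.2]
grip_width: 0.011
gripper_force: 40.2
```

```bash
python3 -c "
from h import *
o=st();plan([(.532,.2582,.09,.02),(.532,.2582,.048,.02)])
p=r.grab_frame('side')
q=r.outline_of(p,'fresh_magenta')[:1]
if q: print(q[0]['conf'],q[0]['rect'],fit([(p,q[0]['pixels'].astype(float))],CART,(.532,.257,(.02,)),o['tcp_pos'][2]-.0235))"
```

```text
{'clock': 26.875, 'joints': [-0.033, 0.495, -0.689, 1.781, 0.367, 1.0, -2.418], 'tcp_pos': [0.533, 0.256, 0.135], 'orientation': [3.14, 0.029, -0.003], 'contact_force': [0.205, -0.031, 0.191], 'grip_width': 0.011, 'gripper_force': 40.21}
[0.532, 0.258, 0.09, 0.02] -> [-0.004, -0.01, 0.182] [0.001, 0.001, -0.001] dist 0.045
[0.532, 0.258, 0.048, 0.02] -> [0.0, 0.0, 0.168] [0.0, 0.0, 0.0] dist 0.042
0.8 [268.6, 138.2, 21.5, 21.9] (array([0.5291, 0.2549, 0.0507]), np.float64(0.83))
```

>>> apply_moves(
  rows=[
    [0.006, -0.01, 0, 0, 0, 0],
    [0.006, -0.01, 0.1, 0, 0, 0],
    [0.006, -0.01, 0.2, 0, 0, 0],
    [0.006, -0.01, 0.2, 0, 0, 0],
  ],
)

```text
clock: 27.48
tcp_pos: [0.5343, 0.2598, 0.0855]
orientation: [3.14, 0.03, -0.003]
contact_force: [-0.5, 0.3, -0.3]
grip_width: 0.0111
gripper_force: 40.2
```

>>> apply_moves(
  rows=[
    [0, 0, 0.04, 0, 0, 0],
    [0, 0, 0.08, 0, 0, 0],
    [0, 0, 0.08, 0, 0, 0],
  ],
)

```text
clock: 27.85
tcp_pos: [0.535, 0.2602, 0.066]
orientation: [3.141, 0.029, -0.0]
contact_force: [1.0, -1.1, -2.0]
grip_width: 0.0108
gripper_force: 40.5
```

>>> apply_moves(
  rows=[
    [0, 0.005, 0.03, 0, 0, 0],
    [0, 0.005, 0.06, 0, 0, 0],
    [0, 0.005, 0.072, 0, 0, 0],
    [0, 0.005, 0.072, 0, 0, 0],
  ],
)

```text
clock: 28.35
tcp_pos: [0.535, 0.2594, 0.0481]
orientation: [-3.141, -0.03, 0.0]
contact_force: [0.7, 0.6, -0.7]
grip_width: 0.0107
gripper_force: 40.5
```

>>> apply_moves(
  rows=[
    [0, 0, 0.006, 0, 0, 0],
    [0, 0, 0.006, 0, 0, 0],
  ],
)

```text
clock: 28.6
tcp_pos: [0.5351, 0.2594, 0.0479]
orientation: [3.141, 0.03, 0.001]
contact_force: [-3.2, -2.7, 11.7]
grip_width: 0.0107
gripper_force: 42.2
```

>>> apply_moves(
  rows=[
    [0, 0, 0, 0, 0, 0],
    [0, 0, 0, 0, 0, 0],
    [0, 0, 0, 0, 0, 0],
    [0, 0, -0.1, 0, 0, 0],
    [0, 0, -0.3, 0, 0, 0],
  ],
  claw=0.4,
)

```text
clock: 29.22
tcp_pos: [0.5336, 0.258, 0.1203]
orientation: [3.14, 0.03, -0.007]
contact_force: [0.7, -0.3, -0.1]
grip_width: 0.0342
gripper_force: 0.0
```

>>> apply_moves(
  rows=[
    [0, 0, -0.3, 0, 0, 0],
    [-0.1, 0, -0.35, 0, 0, 0],
    [-0.32, 0.4, -0.35, 0, 0, 0],
    [-0.32, 0.4, -0.35, 0, 0, 0],
    [-0.32, 0.4, -0.35, 0, 0, 0],
  ],
  claw=0.47,
)

```text
clock: 29.85
tcp_pos: [0.4557, 0.1534, 0.2087]
orientation: [3.138, 0.022, -0.001]
contact_force: [0.7, -0.1, 0.6]
grip_width: 0.0401
gripper_force: 0.0
```

>>> apply_moves(
  rows=[
    [-0.04, 0.9, 0, 0, 0, -0.3],
    [-0.04, 0.9, 0, 0, 0, -0.3],
    [-0.04, 0.9, 0, 0, 0, -0.3],
    [-0.04, 0.9, 0, 0, 0, -0.3],
    [-0.04, 0.9, 0, 0, 0, -0.3],
  ],
)

```text
clock: 30.48
tcp_pos: [0.4513, -0.0719, 0.2088]
orientation: [3.05, 0.751, -0.001]
contact_force: [0.0, 0.8, -0.4]
grip_width: 0.0404
gripper_force: 0.0
```

```bash
python3 -c "
from h import *
o=st();plan([(.44,-.191,.2,1.31),(.467,-.191,.11,1.31),(.467,-.191,.0235,1.31)])
p=r.grab_frame('top')
i=p['pixels'][130:240,170:280,::-1]
cv2.imwrite('pics/c9.png',cv2.resize(i,None,fx=5,fy=5,interpolation=2))"
```

```text
{'clock': 30.475, 'joints': [0.651, 0.159, -0.685, 2.002, 0.118, 1.02, -1.178], 'tcp_pos': [0.451, -0.072, 0.209], 'orientation': [3.05, 0.751, -0.001], 'contact_force': [0.046, 0.771, -0.433], 'grip_width': 0.04, 'gripper_force': 0.0}
[0.44, -0.191, 0.2, 1.31] -> [-0.261, 0.401, 0.036] [0.0, 0.001, -0.527] dist 0.12
[0.467, -0.191, 0.11, 1.31] -> [0.028, 0.104, 0.36] [0.0, 0.0, 0.0] dist 0.094
[0.467, -0.191, 0.024, 1.31] -> [0.0, 0.0, 0.346] [0.0, 0.0, 0.0] dist 0.086
```

View pics/c9.png

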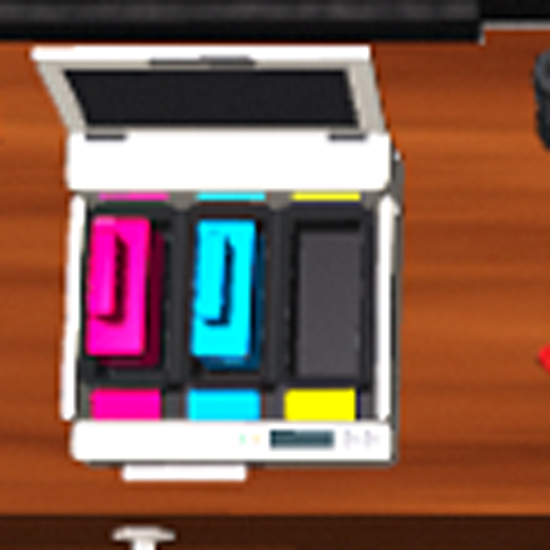

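>>> apply_moves(
  rows=[
    [-0.26, 0.3, 0, 0, 0, -0.25],
    [-0.26, 0.4, 0, 0, 0, -0.527],
    [-0.26, 0.4, 0, 0, 0, -0.527],
    [-0.26, 0.4, 0, 0, 0, -0.527],
    [-0.26, 0.4, 0, 0, 0, -0.527],
  ],
)

```text
clock: 31.15
tcp_pos: [0.4423, -0.1845, 0.2092]
orientation: [-2.477, -1.932, -0.002]
contact_force: [-0.0, 0.3, 0.1]
grip_width: 0.0402
gripper_force: 0.0
```

```bash
python3 -c "
from h import *
o=st();plan([(.467,-.191,.11,1.31),(.467,-.191,.0235,1.31)])"
```

```text
{'clock': 31.15, 'joints': [0.893, 0.204, -0.703, 1.956, 0.152, 1.033, -0.123], 'tcp_pos': [0.442, -0.184, 0.209], 'orientation': [-2.477, -1.932, -0.002], 'contact_force': [-0.001, 0.324, 0.134], 'grip_width': 0.04, 'gripper_force': 0.0}
[0.467, -0.191, 0.11, 1.31] -> [-0.002, 0.102, 0.397] [0.0, -0.001, 0.01] dist 0.102
[0.467, -0.191, 0.024, 1.31] -> [0.0, 0.0, 0.346] [0.0, 0.0, 0.0] dist 0.086
```

>>> apply_moves(
  rows=[
    [0, 0.1, 0.1, 0, 0, 0.01],
    [0, 0.1, 0.3, 0, 0, 0.01],
    [0, 0.1, 0.4, 0, 0, 0.01],
    [0, 0.1, 0.4, 0, 0, 0.01],
  ],
)

```text
clock: 31.65
tcp_pos: [0.4649, -0.1901, 0.1075]
orientation: [-2.493, -1.905, 0.001]
contact_force: [0.2, 0.5, 0.3]
grip_width: 0.0402
gripper_force: 0.0
```

```bash
python3 -c "
from h import *
o=st();plan([(.467,-.191,.05,1.31),(.467,-.191,.0235,1.31)])"
```

```text
{'clock': 31.65, 'joints': [0.806, 0.381, -0.652, 2.009, 0.302, 0.851, -0.279], 'tcp_pos': [0.465, -0.19, 0.108], 'orientation': [-2.493, -1.905, 0.001], 'contact_force': [0.206, 0.468, 0.3], 'grip_width': 0.04, 'gripper_force': 0.0}
[0.467, -0.191, 0.05, 1.31] -> [-0.002, 0.01, 0.23] [-0.002, -0.001, -0.003] dist 0.058
[0.467, -0.191, 0.024, 1.31] -> [0.0, 0.0, 0.106] [0.0, 0.0, 0.0] dist 0.026
```

>>> apply_moves(
  rows=[
    [0, 0.008, 0.08, 0, 0, 0],
    [0, 0.008, 0.16, 0, 0, 0],
    [0, 0.008, 0.23, 0, 0, 0],
    [0, 0.008, 0.23, 0, 0, 0],
  ],
)

```text
clock: 32.15
tcp_pos: [0.4665, -0.1927, 0.0506]
orientation: [-2.497, -1.904, 0.001]
contact_force: [-0.0, -0.7, -0.5]
grip_width: 0.0402
gripper_force: 0.0
```

>>> apply_moves(
  rows=[
    [0, 0, 0.04, 0, 0, 0],
    [0, 0, 0.08, 0, 0, 0],
    [0, 0, 0.105, 0, 0, 0],
    [0, 0, 0.105, 0, 0, 0],
  ],
)

```text
clock: 32.65
tcp_pos: [0.4667, -0.1931, 0.0249]
orientation: [-2.498, -1.904, 0.001]
contact_force: [-0.6, 0.1, 0.6]
grip_width: 0.0406
gripper_force: 0.0
```

>>> apply_moves(
  rows=[
    [0, 0, 0, 0, 0, 0],
    [0, 0, 0, 0, 0, 0],
    [0, 0, 0, 0, 0, 0],
    [0, 0, 0, 0, 0, 0],
  ],
  claw=0.0,
)

```text
clock: 33.15
tcp_pos: [0.4676, -0.1933, 0.0258]
orientation: [2.498, 1.904, 0.001]
contact_force: [0.1, -0.8, 4.3]
grip_width: 0.0111
gripper_force: 40.2
```

>>> apply_moves(
  rows=[
    [0, 0, -0.1, 0, 0, 0],
    [0, 0, -0.3, 0, 0, 0],
    [0, 0, -0.7, 0, 0, 0],
    [0, 0, -0.7, 0, 0, 0],
    [0, 0, -0.7, 0, 0, 0],
  ],
)

```text
clock: 33.78
tcp_pos: [0.4689, -0.1937, 0.2032]
orientation: [2.495, 1.9, 0.004]
contact_force: [0.6, 1.2, -0.6]
grip_width: 0.0115
gripper_force: 39.7
```

```bash
python3 -c "
from h import *
o=st();plan([(.445,-.12,.2,.6),(.445,.03,.2,.02),(.46,.14,.2,.02),(.538,.162,.2,.02)])
p=r.grab_frame('side')
q=r.outline_of(p,'fresh_yellow')[:1]
if q: print(q[0]['conf'],q[0]['rect'],fit([(p,q[0]['pixels'].astype(float))],CART,(.467,-.187,(1.33,)),o['tcp_pos'][2]-.0235))"
```

```text
{'clock': 33.775, 'joints': [0.872, 0.262, -0.704, 1.909, 0.198, 1.035, -0.185], 'tcp_pos': [0.469, -0.194, 0.203], 'orientation': [2.495, 1.9, 0.004], 'contact_force': [0.614, 1.195, -0.589], 'grip_width': 0.011, 'gripper_force': 39.677}
[0.445, -0.12, 0.2, 0.6] -> [0.259, -0.171, 0.012] [0.004, -0.0, 0.447] dist 0.078
[0.445, 0.03, 0.2, 0.02] -> [0.339, -0.495, 0.0] [0.0, 0.0, 0.369] dist 0.15
[0.46, 0.14, 0.2, 0.02] -> [0.069, -0.439, 0.0] [0.0, 0.0, 0.0] dist 0.111
[0.538, 0.162, 0.2, 0.02] -> [0.314, -0.082, 0.0] [0.0, 0.0, 0.0] dist 0.081
0.59 [267.5, 186.5, 17.3, 39.6] (array([ 0.4677, -0.1928,  1.382 ]), np.float64(0.79))
```

>>> apply_moves(
  rows=[
    [0.1, -0.17, 0, 0, 0, 0.2],
    [0.24, -0.17, 0, 0, 0, 0.447],
    [0.24, -0.17, 0, 0, 0, 0.447],
    [0.24, -0.17, 0, 0, 0, 0.447],
    [0.24, -0.17, 0, 0, 0, 0.447],
  ],
)

```text
clock: 34.5
tcp_pos: [0.4408, -0.1238, 0.1988]
orientation: [-2.999, -0.93, 0.004]
contact_force: [-0.2, -0.4, -1.0]
grip_width: 0.011
gripper_force: 39.7
```

>>> apply_moves(
  rows=[
    [0.33, -0.5, 0, 0, 0, 0.37],
    [0.33, -0.5, 0, 0, 0, 0.37],
    [0.33, -0.5, 0, 0, 0, 0.37],
    [0.33, -0.5, 0, 0, 0, 0.37],
    [0.33, -0.5, 0, 0, 0, 0.37],
  ],
)

```text
clock: 35.12
tcp_pos: [0.4389, 0.0259, 0.1995]
orientation: [-3.141, -0.036, 0.003]
contact_force: [-0.6, -0.2, -0.2]
grip_width: 0.0107
gripper_force: 39.7
```

```bash
python3 -c "
from h import *
o=st();plan([(.46,.14,.2,.02),(.537,.162,.13,.02)])"
```

```text
{'clock': 35.125, 'joints': [0.471, 0.142, -0.719, 2.045, 0.111, 0.994, -1.851], 'tcp_pos': [0.439, 0.026, 0.2], 'orientation': [-3.141, -0.036, 0.003], 'contact_force': [-0.62, -0.24, -0.18], 'grip_width': 0.011, 'gripper_force': 39.677}
[0.46, 0.14, 0.2, 0.02] -> [0.095, -0.454, -0.002] [-0.0, 0.001, 0.002] dist 0.116
[0.537, 0.162, 0.13, 0.02] -> [0.31, -0.082, 0.28] [0.0, 0.0, 0.0] dist 0.106
```

>>> apply_moves(
  rows=[
    [0.09, -0.45, 0, 0, 0, 0],
    [0.09, -0.45, 0, 0, 0, 0],
    [0.09, -0.45, 0, 0, 0, 0],
  ],
)

```text
clock: 35.5
tcp_pos: [0.4599, 0.1423, 0.2002]
orientation: [-3.139, -0.044, 0.001]
contact_force: [-0.2, -0.3, -0.6]
grip_width: 0.0111
gripper_force: 39.7
```

>>> apply_moves(
  rows=[
    [0.31, -0.08, 0, 0, 0, 0],
    [0.31, -0.08, 0, 0, 0, 0],
    [0.31, -0.08, 0.15, 0, 0, 0],
    [0.31, -0.08, 0.27, 0, 0, 0],
    [0.31, -0.08, 0.27, 0, 0, 0],
  ],
)

```text
clock: 36.12
tcp_pos: [0.5352, 0.1571, 0.1301]
orientation: [3.139, 0.03, -0.009]
contact_force: [0.1, -0.2, 0.1]
grip_width: 0.0109
gripper_force: 39.7
```

```bash
python3 -c "
from h import *
o=st();plan([(.537,.162,.085,.02),(.537,.162,.066,.02)])
p=r.grab_frame('side')
q=r.outline_of(p,'fresh_yellow')[:1]
if q: print(q[0]['conf'],q[0]['rect'],fit([(p,q[0]['pixels'].astype(float))],CART,(.537,.162,(.02,)),o['tcp_pos'][2]-.0255))"
```

```text
{'clock': 36.125, 'joints': [0.162, 0.456, -0.715, 1.86, 0.358, 0.964, -2.264], 'tcp_pos': [0.535, 0.157, 0.13], 'orientation': [3.139, 0.03, -0.009], 'contact_force': [0.121, -0.196, 0.138], 'grip_width': 0.011, 'gripper_force': 39.686}
[0.537, 0.162, 0.085, 0.02] -> [0.009, -0.02, 0.18] [0.001, 0.004, -0.001] dist 0.045
[0.537, 0.162, 0.066, 0.02] -> [0.0, 0.0, 0.076] [0.0, 0.0, 0.0] dist 0.019
0.79 [272.6, 152.3, 21.2, 23.3] (array([0.535 , 0.1585, 0.2321]), np.float64(0.65))
```

>>> apply_moves(
  rows=[
    [0.006, -0.018, 0, 0, 0, 0],
    [0.006, -0.018, 0.1, 0, 0, 0],
    [0.006, -0.018, 0.18, 0, 0, 0],
    [0.006, -0.018, 0.18, 0, 0, 0],
  ],
)

```text
clock: 36.72
tcp_pos: [0.5375, 0.1642, 0.0868]
orientation: [3.141, 0.03, -0.004]
contact_force: [-0.6, -0.6, -0.9]
grip_width: 0.0109
gripper_force: 39.7
```

>>> apply_moves(
  rows=[
    [0, 0, 0.03, 0, 0, 0],
    [0, 0, 0.07, 0, 0, 0],
    [0, 0, 0.07, 0, 0, 0],
  ],
)

```text
clock: 37.1
tcp_pos: [0.5384, 0.1639, 0.07]
orientation: [3.141, 0.029, -0.001]
contact_force: [0.6, -2.3, -2.0]
grip_width: 0.011
gripper_force: 39.9
```

>>> apply_moves(
  rows=[
    [-0.004, 0.006, 0.04, 0, 0, 0],
    [-0.004, 0.006, 0.07, 0, 0, 0],
    [-0.004, 0.006, 0.083, 0, 0, 0],
    [-0.004, 0.006, 0.083, 0, 0, 0],
  ],
)

```text
clock: 37.6
tcp_pos: [0.5373, 0.1636, 0.0496]
orientation: [-3.141, -0.03, 0.0]
contact_force: [-1.9, -0.5, 1.6]
grip_width: 0.0111
gripper_force: 40.3
```

>>> apply_moves(
  rows=[
    [0, 0, 0.006, 0, 0, 0],
    [0, 0, 0.006, 0, 0, 0],
  ],
)

```text
clock: 37.85
tcp_pos: [0.5373, 0.1637, 0.0495]
orientation: [3.141, 0.031, 0.0]
contact_force: [-5.3, -2.7, 15.2]
grip_width: 0.0108
gripper_force: 42.2
```

>>> apply_moves(
  rows=[
    [0, 0, 0, 0, 0, 0],
    [0, 0, 0, 0, 0, 0],
    [0, 0, 0, 0, 0, 0],
    [0, 0, -0.1, 0, 0, 0],
    [0, 0, -0.3, 0, 0, 0],
  ],
  claw=0.4,
)

```text
clock: 38.48
tcp_pos: [0.5359, 0.1623, 0.122]
orientation: [3.141, 0.03, -0.007]
contact_force: [0.8, -0.0, 1.3]
grip_width: 0.034
gripper_force: 0.0
```

>>> apply_moves(
  rows=[
    [0, 0, -0.3, 0, 0, 0],
    [-0.1, 0, -0.35, 0, 0, 0],
    [-0.34, 0.4, -0.35, 0, 0, 0],
    [-0.34, 0.4, -0.35, 0, 0, 0],
    [-0.34, 0.4, -0.35, 0, 0, 0],
  ],
)

```text
clock: 39.1
tcp_pos: [0.4526, 0.0571, 0.2101]
orientation: [3.138, 0.02, -0.002]
contact_force: [0.9, 0.7, 0.5]
grip_width: 0.034
gripper_force: 0.0
```

>>> apply_moves(
  rows=[
    [0, 0.5, 0, 0, 0, 0],
    [0, 0.5, 0, 0, 0, 0],
    [0, 0.5, 0, 0, 0, 0],
    [0, 0.5, 0, 0, 0, 0],
  ],
)

```text
clock: 39.6
tcp_pos: [0.4572, -0.0623, 0.2106]
orientation: [-3.14, -0.031, -0.0]
contact_force: [-0.4, 1.9, -0.9]
grip_width: 0.034
gripper_force: 0.0
```

```bash
python3 -c "
from h import *
st();p=r.grab_frame('top');q=r.grab_frame('side')
f=lambda i:cv2.resize(i[:,:,::-1],(400,400),interpolation=2)
cv2.imwrite('pics/c10.png',np.hstack([f(p['pixels'][135:235,170:270]),f(q['pixels'][250:350,250:350])]))
cv2.imwrite('pics/c11.png',cv2.resize(q['pixels'][140:215,240:320,::-1],None,fx=8,fy=8,interpolation=2))"
```

```text
{'clock': 39.6, 'joints': [0.633, 0.166, -0.691, 1.991, 0.122, 1.026, -1.666], 'tcp_pos': [0.457, -0.062, 0.211], 'orientation': [-3.14, -0.031, -0.0], 'contact_force': [-0.383, 1.887, -0.892], 'grip_width': 0.034, 'gripper_force': 0.0}
```

View pics/c10.png

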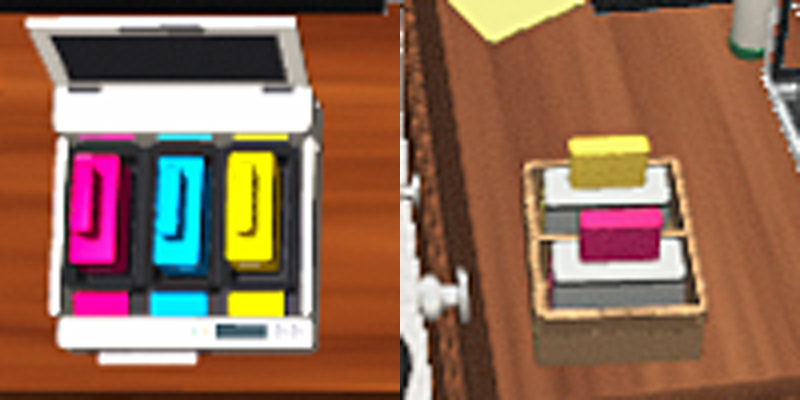

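View pics/c11.png

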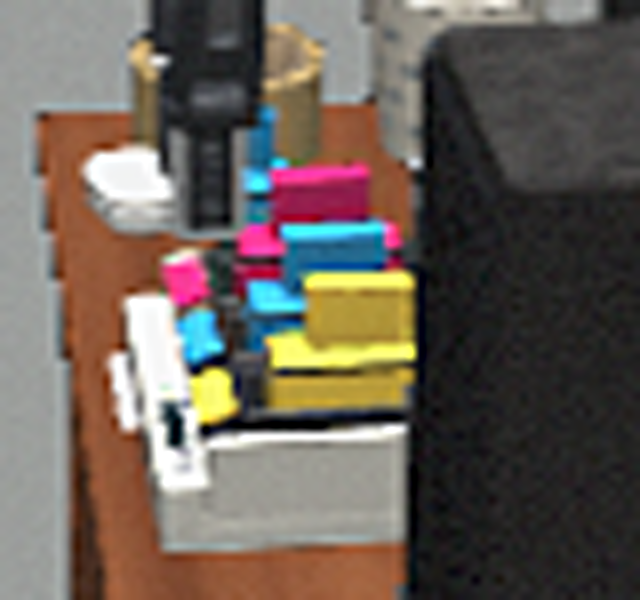

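Both fresh cartridges are level with the cyan one in the printer (ribs near (320,190), (335,245) and (360,310)). Both empties stand upright in the tray. The job is done, so I'll hand it in.

```bash
python3 -c "
from bench import r
print(r.hand_in())"
```

```text
the job is handed in; nothing more can be done
None
```

The job is handed in: both empty cartridges stand upright in the return tray, one per compartment, both fresh ones are seated home in the slots of their own colour, and I left both cyan cartridges alone; the clock stood at about 40 s of the 144 s allowed.

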